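# Close a running-bond course in the brazing hearth

## Task

The floor of the brazing hearth is being laid dry in running bond: finish the second course by sliding in the full brick that lies at the front of the hearth and laying the half brick from the bench at the right-hand end, so that its joints fall half a brick off those of the scorched back course. Working from the left, press the whole course up firmly, square and tight: every brick home against the back course, the first half into the left-hand corner (it only lies there roughly) and the full brick against it; the few millimetres of slack stay at the end half, by the right-hand lip. The bricks are soft: ease them up without dropping or ramming them, and leave the back course and the other things on the bench where they are.

Things in the scene. Friction and masses are not known exactly. Their poses are not given: they have to be found in the camera images.
- hearth: Brazing hearth, a fixed tray of 3 mm grey sheet steel, open to the front. Origin on the bench under its middle; x to its back, y to its left as the robot sees it. Floor top z = 20 mm. Inside: back plate face at x = +115 mm (the floor runs to x = -115), lip faces at y = +144 and -144 mm. Back plate 55 mm, lips 32 mm above the floor; no front lip. Bricks slide on it at friction 0.4 to 1.2
- hearth_corner (a point): The inner back left-hand corner of the hearth at floor level (hearth frame x +115, y +144, z 20 mm), from which both courses are laid. Joints count as closed below 2 mm. Sliding a brick takes 1 to 5 N; lean on each joint with about 15 N (at least 8 N must pass through it) for a moment; over 45 N, even as a shock, between bricks or on the hearth chips them: come up at 20 mm/s or less
- back_left: Soft fire brick, scorched buff-brown, 0.3 kg (+-30%), 60 (x) x 140 (y) x 45 mm high, edges rounded 3 mm, origin at centre of underside. Laid loose in the back course, against the back plate and the left-hand lip; stays there
- back_right: Soft fire brick, scorched buff-brown, 0.3 kg (+-30%), 60 (x) x 140 (y) x 45 mm high, edges rounded 3 mm, origin at centre of underside. Laid loose in the back course, right of back_left; stays there
- start_half: Soft fire brick, cream, 0.15 kg (+-30%), 60 (x) x 70 (y) x 45 mm high, edges rounded 3 mm, origin at centre of underside. First of the second course, lying on the hearth floor in front of back_left but only roughly: 4 to 13 mm short of the back course and of the left-hand lip and up to 3 degrees askew. Home: x +25, y +109 mm in the hearth frame
- full_brick: Soft fire brick, cream, 0.3 kg (+-30%), 60 (x) x 140 (y) x 45 mm high, edges rounded 3 mm, origin at centre of underside. Lies on the hearth floor in front of the second course's place, 78 to 95 mm short of it, 22 to 37 mm too far right and up to 12 degrees askew. Second of the second course, bridging the joint of the back bricks. Home: x +25, y +4 mm in the hearth frame, y axis parallel to the hearth's (either way round)
- end_half: Soft fire brick, cream, 0.15 kg (+-30%), 60 (x) x 70 (y) x 45 mm high, edges rounded 3 mm, origin at centre of underside. Starts flat on the bench to the left or right of the hearth. Last of the second course, by the right-hand lip; its space is 78 mm wide once the others are home. Home: x +25, y -101 to -109 mm in the hearth frame, y axis parallel to the hearth's (either way round)
- flux_jar: flux jar, green with a white cap, 64 mm across, 75 mm tall; bystander, leave it alone. Origin at the centre of its underside
- brush: hand brush lying flat, 190 mm long; bystander. Origin at the middle of its underside, x along its length
- offcut: wooden offcut 35 x 150 x 28 mm; bystander. Origin at the centre of its underside, y along its length
- pliers: pliers with red handles lying flat, 190 mm long; bystander. Origin under the pivot, x towards the jaws
- square: try square lying flat, dark wooden stock 100 mm and steel blade 150 mm; bystander. Origin near the inner corner, blade along y
- spool: blue wire spool standing on its flange, 80 mm across, 45 mm tall; bystander. Origin at the centre of its underside
- tweezers: long steel brazing tweezers lying flat, 230 mm; bystander. Origin at the middle of their underside

How it is judged:
By the outcome, as a careful person would: the job done as asked, in the order asked, and still so for the second after the job is handed in, with the robot touching nothing.
It also fails if it takes over 72 s, if anything falls off the work surface, if the arm or the gripper's body presses on something with over 40 N, if the wrist force passes 120 N, or if a joint passes its speed limit or range.

## Robot

A 6-joint arm with a two-finger parallel gripper is mounted at the origin on the work surface. World frame = base frame: x ahead of the robot, y to its left, z up, the work surface at z = 0. Lengths are in mm, angles in degrees, forces in N, time in s.
With the tool pointing down it reaches from about 350 to 850 mm from the base axis. Payload 8.1 kg.
Tool frame: the origin (TCP) lies between the finger pads; the fingertips stand 8 mm ahead of it and the grasp point (between the pads) lies 11 mm behind it (r.tip_extent is the distance from the TCP to the fingertips, in mm); z points along the fingers, y is the direction in which the jaws open and shut (so a half turn about z gives the same grasp; the last joint's range is limited). The gripper opens to 85 mm and grips with 20 to 120 N. Pads are 22 mm wide; open, the fingers measure 114 mm over their backs; the gripper's body (76 mm by 85 mm) begins 54 mm behind the grasp point. The pads swing forward as they close: fully open they stand 13 mm farther back than shut.
Start: joints at [67.185, 7.471, 85.268, -0, 87.261, -4.893], TCP at [184.613, 570.897, 239.292] pointing down, gripper open.
Joint ranges: [-169.43, 169.43], [-51.17, 129.36], [1.28, 143.12], [-76.62, 256.62], [0, 156.53], [-152.29, 152.29]. Speed limits (degrees/s): [136.94, 136.94, 159.86, 180, 180, 180].

## Interface

Orientations are given as [roll, pitch, yaw] about the fixed x, y, z axes, in that order (R = Rz(yaw) Ry(pitch) Rx(roll)).
In Python, from bench import sensors, viewer, hand_in, r gives the robot as it stands. The module is installed in compiled form; this text tells all that it offers.
- The arm moves only by the tool move_arm, never from a script. Its argument "rows" is a list that holds one entry, the list of rows, each a list of 6 numbers: the shift along the tool's x, y, z in m, then the turn, a rotation vector about the tool's x, y, z in degrees. In form: [[[tx, ty, tz, rx, ry, rz], ...]]. A call has 1 to 20 rows; each row is the pose to reach, as a shift and turn from the pose commanded when the call began, along the tool's axes at that moment; what a row does not reach only later rows make up. A row lasts 1/10 s, in which the tool goes at most 50 mm and 8.59 degrees, less where a joint would pass 70% of its speed; a pose out of reach is approached as far as the arm can. A call with a gripper value outside its range is refused whole. "grip" is the opening, from 0 (shut) to 1 (fully open), set as the call begins (left out, the last holds). The fingers move at their own pace and stop on an object; "newtons" is the grip in N (left out, the last holds). Time passes only in rows, so rows that repeat a pose let the fingers close. It gives the time, the measured TCP pose, the force and the opening at its end, in the units of the state.
- sensors.sense(): the state, without advancing time (a new reading comes with each control period).
- viewer.snapshot(name): name is "scene" or "side" or "wrist"; returns a dict with "color" (400x640x3 uint8, red, green, blue), "camera_matrix" (3x3 intrinsics, pixels), "R" (3x3) and "t" (3): a world point X has camera coordinates R X + t. Camera axes: x right, y down, z forward; pixel columns grow to the right and rows downward; lengths in mm; the calibration is good to about 2 mm. A picture is of the moment at which its call begins. There is no depth.
- hand_in(): hands the job in, once; it reports no verdict.
The state is a dict: "time": time; "joint_pos": joint angles; "qd": joint speeds; "joint_efforts": joint torques, N m; "tool_pos": TCP position; "tcp_rot": TCP orientation; "ft_force": force on the tool from outside, world axes, zero at the start; "wrist_torque": the same for the moment, N m; "finger_gap": finger opening in mm.
Only numpy, scipy, OpenCV 4.12 (cv2) and the standard library are available. Lean on these libraries where they do the work, as an engineer would, in place of code of your own. Each camera call takes 0.05 s, during which the arm holds its last target.

## Working session

There is one attempt and no reset: what is moved stays moved. The work goes in short steps, Python scripts to look and compute and a tool call to move; the robot and the scene stay as the last step left them, time stands still between calls to the robot, and variables do not carry over. Pictures are saved under pics/ and viewed, and the job is handed in when it is done.

Besides the shell and the picture viewer there is one more tool, called after "Emit:" as name([rows], argument=value, ...), one row to a line, values as JSON. move_arm: Moves the arm, as the interface text tells. Its arguments: {"type":"object","properties":{"rows":{"type":"array","items":{"type":"array","items":{"type":"array","items":{"type":"number"}}}},"grip":{"type":"number"},"newtons":{"type":"number"}},"required":["rows"]}

```bash
mkdir -p pics; ls; python3 - <<'E'
from bench import sensors, viewer
import cv2, json, numpy as np
s=sensors.sense(); print(s)
for n in ["scene","side","wrist"]:
    d=viewer.snapshot(n); cv2.imwrite(f"pics/a_{n}.png",d["color"][:,:,::-1])
    np.savez(f"pics/a_{n}.npz",**d); print(n,np.round(d["camera_matrix"],1).tolist(),np.round(d["R"],4).tolist(),np.round(d["t"],1))
E
```

```text
pics
{'time': 0.0, 'joint_pos': array([ 6.71841343e+01,  7.51390972e+00,  8.53297204e+01, -8.02650480e-04,
        8.72617826e+01, -4.89125702e+00]), 'qd': array([-0.01212046, -0.00716112,  0.07354603,  0.1188712 , -0.00245752,
        0.04015558]), 'joint_efforts': array([ 1.77369082e-03, -5.69396961e+01, -5.00562000e+01,  2.21287346e-04,
        1.48955325e-02,  5.90792456e-05]), 'tool_pos': array([184.41544489, 570.3910422 , 238.25268657]), 'tcp_rot': array([-1.79894903e+02, -8.18925864e-03,  1.62075423e+02]), 'ft_force': array([ 0.05161938, -1.11979535,  0.29583997]), 'wrist_torque': array([-0.03746175, -0.016279  , -0.03328495]), 'finger_gap': 85.19291803354217}
scene [[391.6, 0.0, 313.7], [0.0, 391.6, 197.5], [0.0, 0.0, 1.0]] [[-0.8513, 0.5247, -0.0046], [0.4118, 0.6626, -0.6256], [-0.3252, -0.5344, -0.7802]] [ 418.5 -153.2 1572.7]
side [[457.8, 0.0, 317.3], [0.0, 457.8, 202.6], [0.0, 0.0, 1.0]] [[0.9541, -0.2991, 0.0173], [-0.1764, -0.6074, -0.7746], [0.2422, 0.736, -0.6322]] [-456.2  133.6 1506.8]
wrist [[281.7, 0.0, 321.0], [0.0, 281.7, 197.2], [0.0, 0.0, 1.0]] [[0.3056, 0.9522, -0.0004], [0.9025, -0.2895, 0.3188], [0.3034, -0.0978, -0.9478]] [-600.4  -41.6  379.3]
```

View pics/a_scene.png

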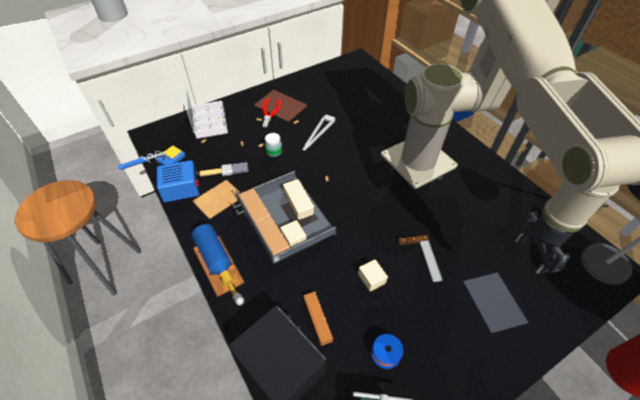

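View pics/a_side.png

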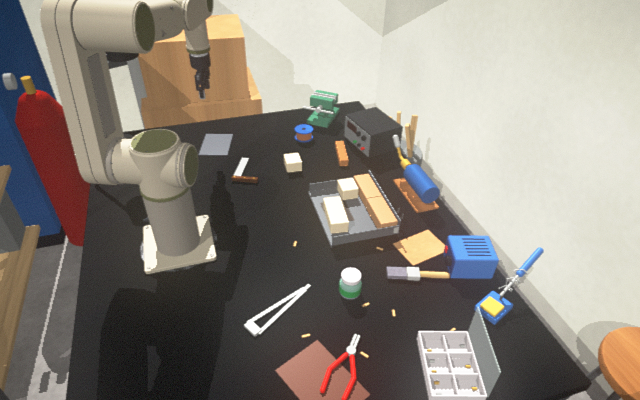

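View pics/a_wrist.png

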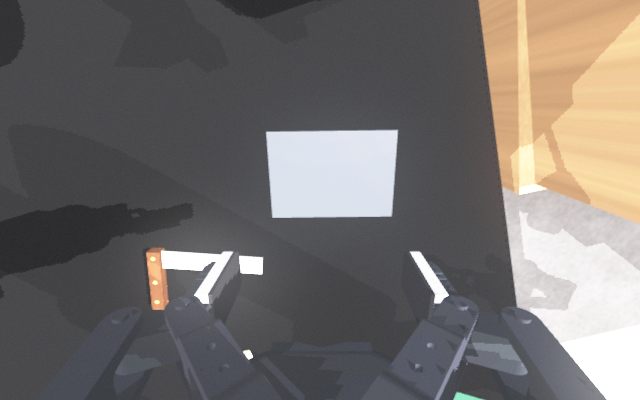

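```bash
cat > h.py <<'E'
import numpy as np, cv2
def load(f): return dict(np.load(f))
def ray(d,u,v,z):
    K,R,t=d["camera_matrix"],d["R"],d["t"]
    c=-R.T@t; w=R.T@np.linalg.inv(K)@np.array([u,v,1.])
    return c+w*(z-c[2])/w[2]
def proj(d,X):
    K,R,t=d["camera_matrix"],d["R"],d["t"]
    p=(K@(R@np.atleast_2d(X).T+np.reshape(t,(3,1)))).T
    return p[:,:2]/p[:,2:]
def snap(n,name):
    from bench import viewer
    d=viewer.snapshot(n); np.savez(f"pics/{name}.npz",**d); cv2.imwrite(f"pics/{name}.png",d["color"][:,:,::-1]); return d
def crop(name,x0,y0,x1,y1,k,out):
    im=cv2.imread(f"pics/{name}.png")[y0:y1,x0:x1]
    cv2.imwrite(f"pics/{out}.png",cv2.resize(im,None,fx=k,fy=k,interpolation=cv2.INTER_CUBIC))
E
python3 - <<'E'
from h import *
crop("a_scene",230,160,430,310,4,"a1"); crop("a_side",270,130,430,250,5,"a2")
E
```

```text
(no output)
```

View pics/a1.png

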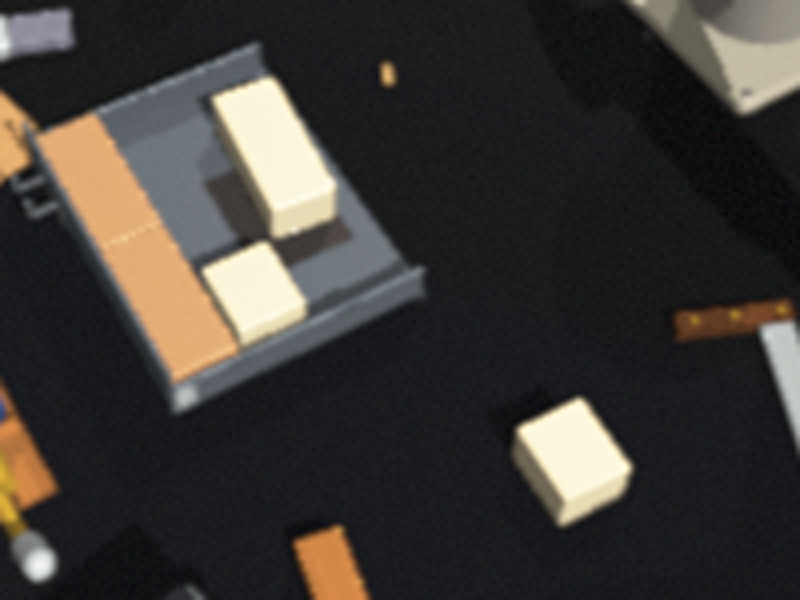

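View pics/a2.png

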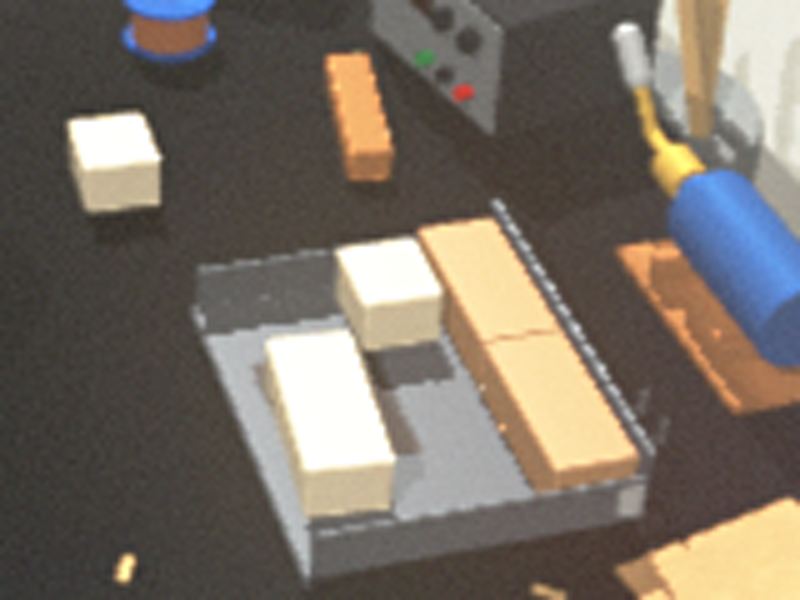

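```bash
python3 - <<'E'
from h import *
d=load("pics/a_scene.npz"); e=load("pics/a_side.npz")
A=lambda x,y,z:np.round(ray(d,230+x/4,160+y/4,z),1)
B=lambda x,y,z:np.round(ray(e,270+x/5,130+y/5,z),1)
print("back scene FR,BR,FL,BL",*[A(*p,65) for p in[(97,113),(40,138),(237,350),(177,380)]])
print("back side FL BL FR BR",*[B(*p,65) for p in[(420,228),(495,218),(545,475),(637,460)]])
print("start scene",*[A(*p,65) for p in[(262,242),(203,268),(303,298),(243,335)]])
print("start side",*[B(*p,65) for p in[(335,248),(415,238),(365,310),(440,295)]])
print("full scene",*[A(*p,65) for p in[(213,98),(272,78),(335,185),(272,210)]])
print("full side",*[B(*p,65) for p in[(265,340),(350,332),(303,468),(395,462)]])
print("end scene",*[A(*p,45) for p in[(580,398),(515,442),(630,466),(562,510)]])
print("end side",*[B(*p,45) for p in[(68,120),(145,113),(82,163),(158,158)]])
E
```

```text
back scene FR,BR,FL,BL [ 643.5 -157.4   65. ] [ 698.9 -158.    65. ] [658.1 122.7  65. ] [711.5 121.8  65. ]
back side FL BL FR BR [655.6 112.1  65. ] [714.5 108.5  65. ] [ 635.6 -168.2   65. ] [ 699.9 -171.7   65. ]
start scene [588.9  42.3  65. ] [643.3  39.4  65. ] [588.4 108.1  65. ] [647.2 113.1  65. ]
start side [586.3 105.9  65. ] [647.5 101.3  65. ] [582.2  29.8  65. ] [640.   31.3  65. ]
full scene [ 547.1 -118.2   65. ] [ 490.  -110.8   65. ] [505.7  23.4  65. ] [565.  18.  65.]
full side [503.3  17.1  65. ] [563.5   9.   65. ] [ 485.8 -117.3   65. ] [ 545.8 -128.7   65. ]
end scene [444.5 292.7  45. ] [510.8 297.2  45. ] [448.  360.2  45. ] [514.2 362.1  45. ]
end side [446.3 355.6  45. ] [508.9 348.6  45. ] [441.9 293.   45. ] [501.2 283.3  45. ]
```

```bash
cat >> h.py <<'E'
from scipy.spatial.transform import Rotation as Ro
def T(p,yaw): 
    M=np.eye(4); M[:3,:3]=Ro.from_euler('xyz',[180,0,yaw],degrees=True).as_matrix(); M[:3,3]=p; return M
def rel(p0,y0,p1,y1):
    M=np.linalg.inv(T(p0,y0))@T(p1,y1)
    return np.round(np.r_[M[:3,3]/1000, Ro.from_matrix(M[:3,:3]).as_rotvec(degrees=True)],4).tolist()
E
python3 - <<'E'
from h import *
from bench import r
print(r, r.tip_extent)
d=load("pics/a_wrist.npz"); c=-d["R"].T@d["t"]; M=T([184.4,570.4,238.3],162.075)
print(c, M[:3,:3].T@(c-M[:3,3]))
print(rel([184.6,570.9,239.3],162.0,[590,-50,340],86.5))
E
```

```text
<Robot object at 0x7f7e0635be00> 8.0
[105.92898149 596.67394149 372.59021899] [  82.74842952    0.84744311 -134.29021899]
[-0.5774, -0.4652, -0.1007, -0.0, -0.0, 75.5]
```

```bash
python3 - <<'E'
from h import *
print(rel([184.6,570.9,239.3],162.0,[590,15,340],86.5))
E
```

```text
[-0.5573, -0.4034, -0.1007, -0.0, -0.0, 75.5]
```

Emit:
move_arm([
  [[-0.557, -0.403, -0.1, 0, 0, 75.6], [-0.557, -0.403, -0.1, 0, 0, 75.6], [-0.557, -0.403, -0.1, 0, 0, 75.6], [-0.557, -0.403, -0.1, 0, 0, 75.6], [-0.557, -0.403, -0.1, 0, 0, 75.6], [-0.557, -0.403, -0.1, 0, 0, 75.6], [-0.557, -0.403, -0.1, 0, 0, 75.6], [-0.557, -0.403, -0.1, 0, 0, 75.6], [-0.557, -0.403, -0.1, 0, 0, 75.6], [-0.557, -0.403, -0.1, 0, 0, 75.6], [-0.557, -0.403, -0.1, 0, 0, 75.6], [-0.557, -0.403, -0.1, 0, 0, 75.6], [-0.557, -0.403, -0.1, 0, 0, 75.6], [-0.557, -0.403, -0.1, 0, 0, 75.6], [-0.557, -0.403, -0.1, 0, 0, 75.6], [-0.557, -0.403, -0.1, 0, 0, 75.6], [-0.557, -0.403, -0.1, 0, 0, 75.6], [-0.557, -0.403, -0.1, 0, 0, 75.6]],
], grip=0)

```text
time: 1.95
tool_pos: [590.0, 17.3, 339.3]
tcp_rot: [-180.0, -0.0, 86.6]
ft_force: [-0.5, -0.5, -0.3]
finger_gap: 0.1
```

```bash
python3 - <<'E'
from h import *
from bench import sensors
M=T([184.613,570.897,239.292],162.078)
print(M[:3,:3]@[-557,-403,-100]+M[:3,3], 162.078-75.6)
d=snap("wrist","b"); s=sensors.sense(); print({k:np.round(s[k],2) for k in("time","tool_pos","tcp_rot","ft_force","finger_gap")})
E
```

```text
[590.57335031  16.05090064 339.292     ] 86.47800000000001
{'time': np.float64(2.0), 'tool_pos': array([590.03,  17.32, 339.4 ]), 'tcp_rot': array([ 1.800e+02, -1.000e-02,  8.658e+01]), 'ft_force': array([-1.03,  1.61,  0.61]), 'finger_gap': np.float64(-0.04)}
```

View pics/b.png

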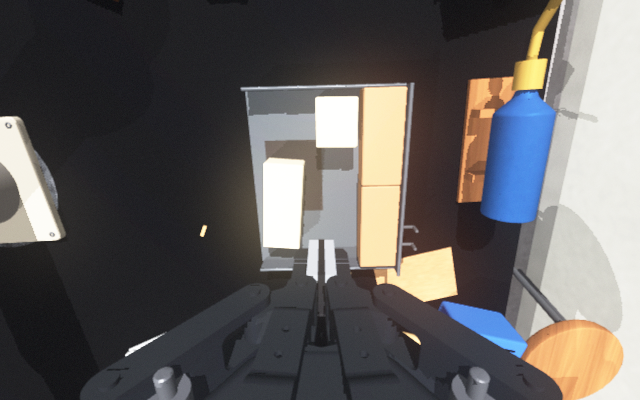

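```bash
python3 - <<'E'
from h import *
crop("b",235,75,425,285,3.5,"b1") if 0 else crop("b",235,75,425,280,2.9,"b1")
im=cv2.imread("pics/b.png")
# cream mask & orange mask
b,g,r=[im[:,:,i].astype(int) for i in range(3)]
cream=((r>225)&(g>225)&(b>180)).astype(np.uint8); 
d=load("pics/b.npz")
n,l,st,c=cv2.connectedComponentsWithStats(cream)
for i in range(1,n):
    x,y,w,h,a=st[i]
    if a>500 and 240<x<420 and y<200:
        cnt=cv2.findContours((l==i).astype(np.uint8),cv2.RETR_EXTERNAL,cv2.CHAIN_APPROX_NONE)[0][0]
        P=np.array([ray(d,u,v,65)[:2] for u,v in cnt[:,0]])
        print(st[i],cv2.minAreaRect(P.astype(np.float32)))
E
```

```text
[ 363   87   43   97 3711] ((680.7244873046875, 47.84186935424805), (135.1490020751953, 55.87959289550781), 88.08170318603516)
[ 315   96   43   52 2147] ((614.6201171875, 72.97299194335938), (70.36929321289062, 59.046142578125), 88.60037994384766)
[ 263  158   41   91 3423] ((526.2386474609375, -46.03187561035156), (145.96969604492188, 58.86503982543945), 82.81771087646484)
[ 362  186   37   79 2387] ((675.8974609375, -91.84992980957031), (135.071533203125, 54.71390151977539), 88.72561645507812)
```

View pics/b1.png

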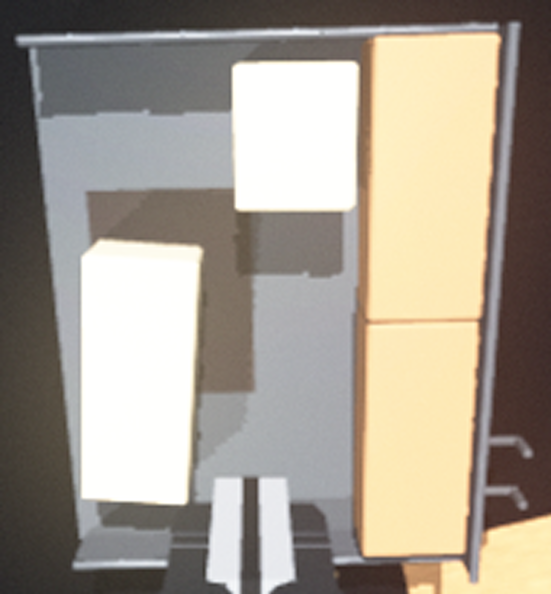

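```bash
python3 - <<'E'
from h import *
d=load("pics/b.npz")
crop("b",235,78,335,148,8,"b2"); crop("b",330,78,430,148,8,"b3"); crop("b",330,215,430,285,8,"b4");crop("b",240,215,340,285,8,"b5")
ims=[cv2.imread(f"pics/b{i}.png") for i in (2,3,5,4)]
for i in range(4): ims[i]=cv2.resize(ims[i],(400,280))
cv2.imwrite("pics/b6.png",np.vstack([np.hstack(ims[:2]),np.hstack(ims[2:])]))
E
```

```text
(no output)
```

View pics/b6.png

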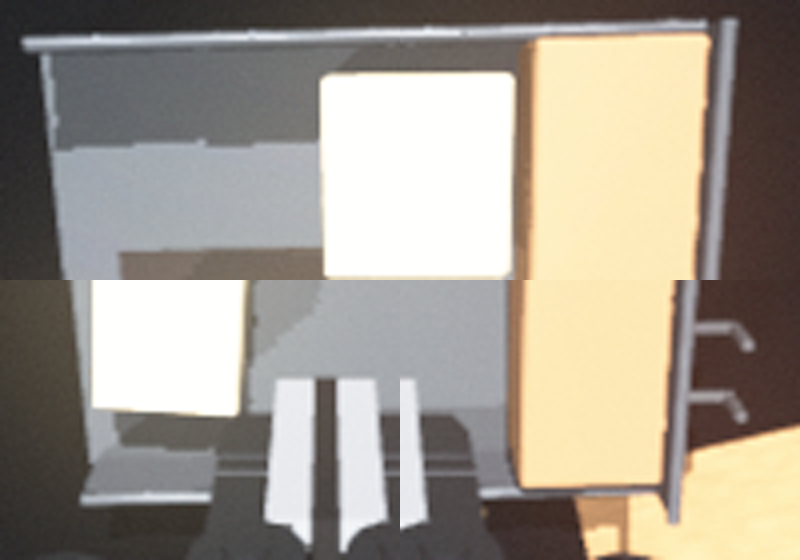

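```bash
python3 - <<'E'
from h import *
from scipy.optimize import least_squares
d=load("pics/b.npz"); e=load("pics/a_scene.npz"); f=load("pics/a_side.npz")
obs=[((115,147,75),(410.5,82.5)),((118,147,75),(414.5,82.5)),((115,-147,75),(397,275.5)),((118,-147,75),(400,275.5)),((-115,147,52),(240.5,87.2)),((-115,-147,52),(260.5,270.7)),
 ((55,144,65),(364,85.8)),((55,-136,65),(359.5,267))]
def H(p): 
    c,s=np.cos(np.radians(p[2])),np.sin(np.radians(p[2]))
    return lambda X:np.array([p[0]+c*X[0]-s*X[1],p[1]+s*X[0]+c*X[1],X[2]])
for o in (obs,obs[:6]):
    F=lambda p:np.concatenate([proj(d,H(p)(X))[0]-u for X,u in o])
    q=least_squares(F,[590,-20,-3]); print(q.x, np.round(q.fun,1))
q=q.x
c,s=np.cos(np.radians(q[2])),np.sin(np.radians(q[2]))
def inv(P): P=P[:2]-q[:2]; return np.round([c*P[0]+s*P[1],-s*P[0]+c*P[1]],1)
print("back FL..",[inv(ray(d,u,v,65)) for u,v in [(364,87),(407,86.5),(359.5,266.5),(397.5,266)]])
# other cams: back course corners
print("scene",[inv(x) for x in map(np.array,[(643.5,-157.4),(698.9,-158),(658.1,122.7),(711.5,121.8)])])
print("side",[inv(x) for x in map(np.array,[(635.6,-168.2),(699.9,-171.7),(655.6,112.1),(714.5,108.5)])])
E
```

```text
[594.60965909 -24.13924351  -1.96100472] [ 0.6 -0.1 -1.1 -0.2  0.2 -0.4 -0.9 -0.4  0.5  0.5 -0.2 -0.4  0.3  0.6
  0.5 -0.2]
[594.79836488 -24.29459991  -1.94471702] [ 0.7 -0.  -1.  -0.1  0.4 -0.3 -0.8 -0.3  0.7  0.6 -0.1 -0.3]
back FL.. [array([ 54.5, 143.4]), array([112.7, 142.7]), array([  53.9, -135.4]), array([ 117.1, -136. ])]
scene [array([  53.2, -131.4]), array([ 108.6, -130.1]), array([ 58.3, 149.1]), array([111.7, 150. ])]
side [array([  45.7, -142.4]), array([ 110. , -143.8]), array([ 56.1, 138.4]), array([115.1, 136.8])]
```

```bash
cat >> h.py <<'E'
Q=np.array([594.6,-24.1,-2.0])
_c,_s=np.cos(np.radians(Q[2])),np.sin(np.radians(Q[2]))
def inv(P): P=np.array(P)[:2]-Q[:2]; return np.round([_c*P[0]+_s*P[1],-_s*P[0]+_c*P[1]],1)
def fwd(x,y,z): return [Q[0]+_c*x-_s*y, Q[1]+_s*x+_c*y, z]
E
python3 - <<'E'
from h import *
d=load("pics/b.npz")
A=lambda l:[inv(ray(d,235+x/2.9,75+y/2.9,65)).tolist() for x,y in l]
print("full TL TR BR BL",A([(82,257),(191,259),(187,503),(82,497)]))
print("start",A([(232,62),(358,61),(356,211),(233,211)]))
crop("b",255,150,315,255,6,"b7")
E
```

```text
full TL TR BR BL [[-90.7, 41.6], [-35.6, 39.3], [-44.1, -99.4], [-102.6, -94.2]]
start [[-12.0, 132.8], [47.3, 131.9], [47.7, 61.6], [-13.6, 63.0]]
```

View pics/b7.png

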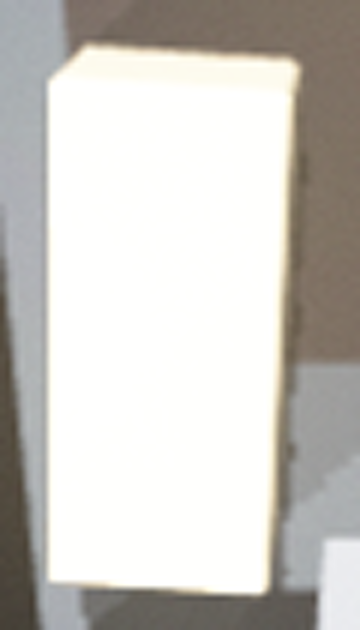

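```bash
cat >> h.py <<'E'
import json,os
def cmd(): return json.load(open("cmd.json"))
def done(row):
    p,y=cmd(); M=T(p,y); p2=M[:3,:3]@(np.array(row[:3])*1000)+M[:3,3]; json.dump([p2.tolist(),y-row[5]],open("cmd.json","w")); print("cmd hearth",inv(p2),round(p2[2],1),y-row[5])
def to(x,y,z,yaw=88.0): p,w=cmd(); return rel(p,w,fwd(x,y,z),yaw)
def st():
    from bench import sensors
    s=sensors.sense(); print("t",round(s["time"],2),"tcp",inv(s["tool_pos"]),round(s["tool_pos"][2],1),"yaw",np.round(s["tcp_rot"],2),"F",np.round(s["ft_force"],1),"gap",round(s["finger_gap"],1))
json.dump([[590.573,16.051,339.292],86.478],open("cmd.json","w")) if not os.path.exists("cmd.json") else 0
E
python3 -c "
from h import *
print(to(-38,97,110),to(-38,97,38))"
```

```text
[0.0561, -0.0341, 0.2293, -0.0, 0.0, -1.522] [0.0561, -0.0341, 0.3013, -0.0, 0.0, -1.522]
```

Emit:
move_arm([
  [[0.056, -0.034, 0.1, 0, 0, -1.52], [0.056, -0.034, 0.229, 0, 0, -1.52], [0.056, -0.034, 0.229, 0, 0, -1.52], [0.056, -0.034, 0.229, 0, 0, -1.52], [0.056, -0.034, 0.229, 0, 0, -1.52], [0.056, -0.034, 0.229, 0, 0, -1.52], [0.056, -0.034, 0.26, 0, 0, -1.52], [0.056, -0.034, 0.29, 0, 0, -1.52], [0.056, -0.034, 0.301, 0, 0, -1.52], [0.056, -0.034, 0.301, 0, 0, -1.52]],
])

```text
time: 3.0
tool_pos: [559.8, 74.1, 38.5]
tcp_rot: [-179.9, 0.0, 88.0]
ft_force: [-0.9, -0.4, -0.6]
finger_gap: 0.0
```

```bash
python3 - <<'E'
from h import *
done([0.056, -0.034, 0.301, 0, 0, -1.52]); st()
d=snap("side","c"); crop("c",270,130,430,250,5,"c1")
E
```

```text
cmd hearth [-37.9  96.9] 38.3 87.99799999999999
t 3.0 tcp [-38.2  96.9] 38.5 yaw [-1.7993e+02  1.0000e-02  8.8030e+01] F [-0.9 -0.4 -0.6] gap 0.0
```

View pics/c1.png

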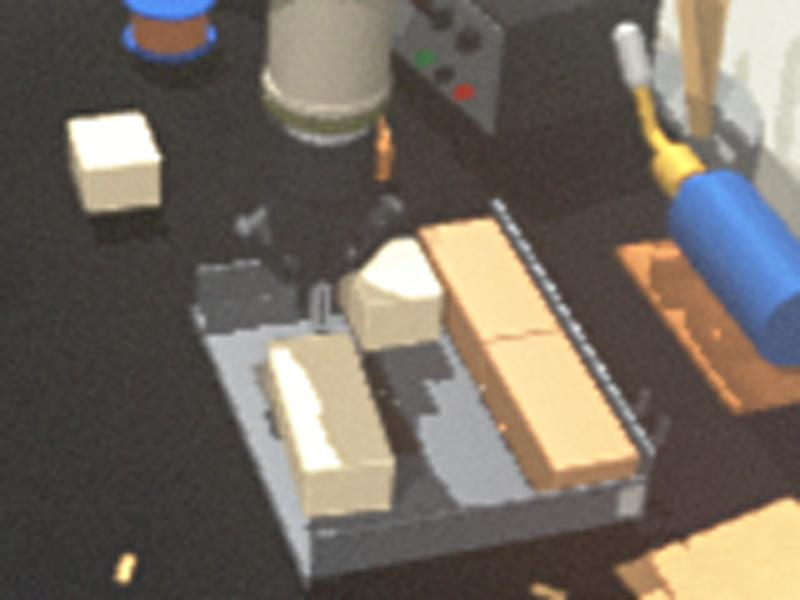

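Emit:
move_arm([
  [[0, 0.002, 0, 0, 0, 0], [0, 0.004, 0, 0, 0, 0], [0, 0.006, 0, 0, 0, 0], [0, 0.008, 0, 0, 0, 0], [0, 0.0095, 0, 0, 0, 0], [0, 0.011, 0, 0, 0, 0], [0, 0.0125, 0, 0, 0, 0], [0, 0.014, 0, 0, 0, 0]],
])

```text
time: 3.85
tool_pos: [574.0, 73.5, 38.2]
tcp_rot: [-180.0, 0.0, 88.0]
ft_force: [-1.5, -0.2, 1.1]
finger_gap: 0.0
```

```bash
python3 - <<'E'
from h import *
done([0, 0.014, 0, 0, 0, 0]); st()
d=snap("side","c"); crop("c",270,130,430,250,5,"c1")
E
```

```text
cmd hearth [-23.9  96.9] 38.3 87.99799999999999
t 3.85 tcp [-24.   96.8] 38.2 yaw [-179.97    0.     88.  ] F [-1.5 -0.2  1.1] gap 0.0
```

View pics/c1.png

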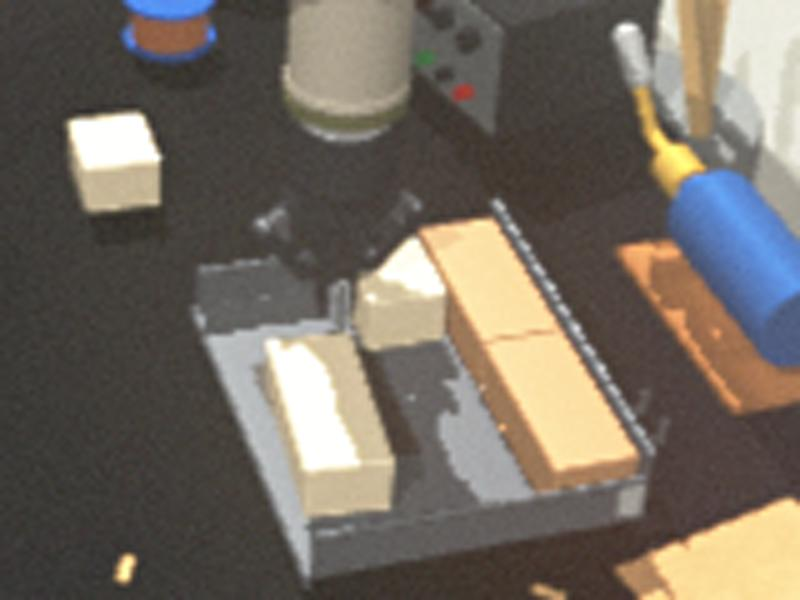

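Emit:
move_arm([
  [[0, 0.001, 0, 0, 0, 0], [0, 0.002, 0, 0, 0, 0], [0, 0.003, 0, 0, 0, 0]],
])

```text
time: 4.2
tool_pos: [577.1, 73.5, 38.2]
tcp_rot: [-180.0, -0.0, 88.0]
ft_force: [-1.4, 0.3, 0.4]
finger_gap: 0.0
```

Emit:
move_arm([
  [[0, 0.0005, 0, 0, 0, 0], [0, 0.001, 0, 0, 0, 0], [0, 0.0015, 0, 0, 0, 0]],
])

```text
time: 4.5
tool_pos: [578.2, 73.4, 38.2]
tcp_rot: [-179.9, 0.0, 88.0]
ft_force: [-3.1, 0.4, 1.0]
finger_gap: 0.1
```

Emit:
move_arm([
  [[0, 0.0005, 0, 0, 0, 0], [0, 0.001, 0, 0, 0, 0]],
])

```text
time: 4.7
tool_pos: [578.3, 73.4, 38.1]
tcp_rot: [-179.8, 0.0, 88.0]
ft_force: [-11.0, -0.3, 5.9]
finger_gap: -0.3
```

Emit:
move_arm([
  [[0, 0.0005, 0, 0, 0, 0], [0, 0.001, 0, 0, 0, 0]],
])

```text
time: 4.9
tool_pos: [578.4, 73.4, 38.1]
tcp_rot: [-179.7, 0.0, 88.0]
ft_force: [-16.5, -1.1, 12.4]
finger_gap: 0.1
```

Emit:
move_arm([
  [[0, 0, 0, 0, 0, 0], [0, 0, 0, 0, 0, 0], [0, 0, 0, 0, 0, 0]],
])

```text
time: 5.2
tool_pos: [578.4, 73.4, 38.1]
tcp_rot: [-179.7, 0.0, 88.0]
ft_force: [-14.5, -0.2, 10.9]
finger_gap: 0.4
```

```bash
python3 - <<'E'
from h import *
for r in (0.003,0.0015,0.001,0.001): done([0, r, 0, 0, 0, 0])
st()
d=snap("side","c"); crop("c",270,130,430,250,5,"c1")
E
```

```text
cmd hearth [-20.9  96.9] 38.3 87.99799999999999
cmd hearth [-19.4  96.9] 38.3 87.99799999999999
cmd hearth [-18.4  96.9] 38.3 87.99799999999999
cmd hearth [-17.4  96.9] 38.3 87.99799999999999
t 5.2 tcp [-19.6  96.9] 38.1 yaw [-1.7972e+02  2.0000e-02  8.8010e+01] F [-14.5  -0.2  10.9] gap 0.4
```

View pics/c1.png

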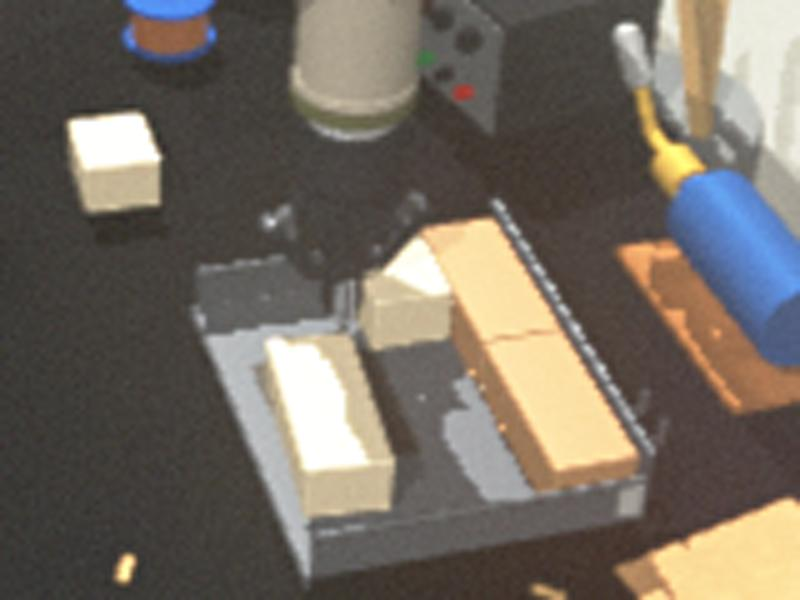

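Emit:
move_arm([
  [[0, -0.01, 0, 0, 0, 0], [0, -0.01, -0.05, 0, 0, 0], [-0.03, 0.02, -0.05, 0, 0, 0], [-0.056, 0.042, -0.05, 0, 0, 0], [-0.056, 0.042, -0.05, 0, 0, 0], [-0.056, 0.042, -0.02, 0, 0, 0], [-0.056, 0.042, 0, 0, 0, 0], [-0.056, 0.042, 0, 0, 0, 0]],
])

```text
time: 6.05
tool_pos: [617.4, 16.2, 34.4]
tcp_rot: [-179.6, -0.0, 88.0]
ft_force: [-2.1, 0.1, -0.5]
finger_gap: -0.1
```

```bash
python3 - <<'E'
from h import *
done([-0.056, 0.042,0,0,0,0])
st()
d=snap("side","c"); crop("c",270,130,430,250,5,"c1")
d=snap("wrist","cw");
E
```

```text
cmd hearth [24.6 40.9] 38.3 87.99799999999999
t 6.05 tcp [21.4 41.1] 34.4 yaw [-1.7964e+02 -2.0000e-02  8.7990e+01] F [-2.1  0.1 -0.5] gap -0.1
```

View pics/c1.png

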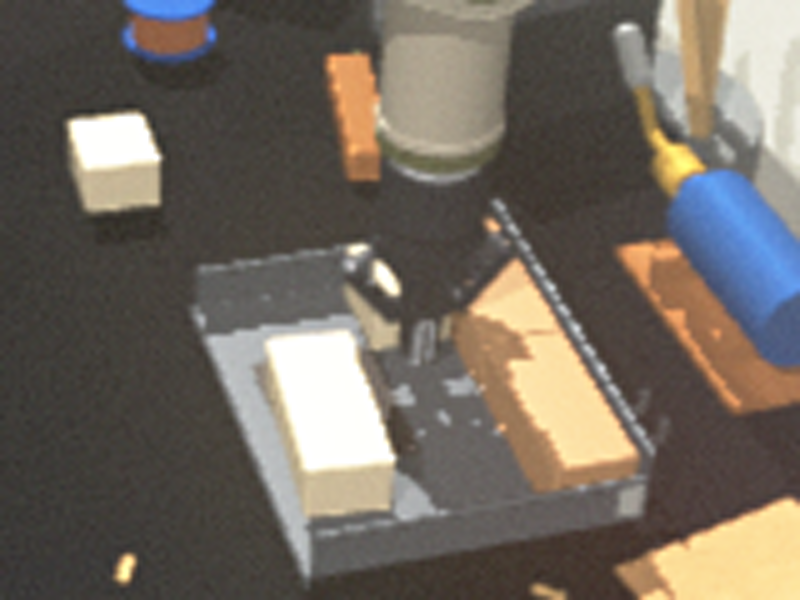

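View pics/cw.png

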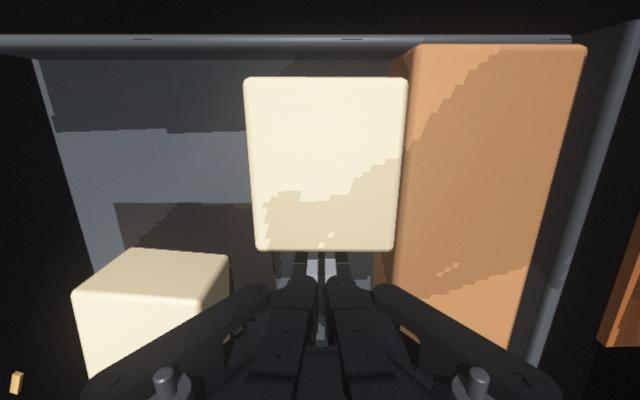

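Emit:
move_arm([
  [[0.002, 0, 0, 0, 0, 0], [0.004, 0, 0, 0, 0, 0], [0.006, 0, 0, 0, 0, 0], [0.008, 0, 0, 0, 0, 0]],
])

```text
time: 6.55
tool_pos: [621.4, 24.2, 39.1]
tcp_rot: [179.9, 0.0, 88.0]
ft_force: [0.1, 1.0, -0.2]
finger_gap: -0.1
```

```bash
python3 - <<'E'
from h import *
done([0.008, 0,0,0,0,0])
st()
from bench import sensors
print(sensors.sense())
E
```

```text
cmd hearth [24.6 48.9] 38.3 87.99799999999999
t 6.55 tcp [25.1 49.2] 39.1 yaw [179.93   0.    88.01] F [ 0.1  1.  -0.2] gap -0.1
{'time': 6.55, 'joint_pos': array([-2.49528411e+00,  2.07619844e+01,  9.15786597e+01,  4.98583049e-04,
        6.75875588e+01, -5.05138069e-01]), 'qd': array([ 1.83376779,  0.52924856,  0.04919012, -0.15065325, -0.04654167,
        1.73737374]), 'joint_efforts': array([-2.26667239e-01, -6.33184218e+01, -4.45993960e+01, -5.96527389e-04,
       -1.23280202e-02, -6.65507675e-02]), 'tool_pos': array([621.37676381,  24.17281262,  39.10081015]), 'tcp_rot': array([1.79928202e+02, 1.71836603e-04, 8.80096640e+01]), 'ft_force': array([ 0.14776061,  0.95291218, -0.20192907]), 'wrist_torque': array([ 0.04361601,  0.04480333, -0.00695749]), 'finger_gap': -0.11879554660121419}
```

Emit:
move_arm([
  [[0.0015, 0, 0, 0, 0, 0], [0.003, 0, 0, 0, 0, 0], [0.0045, 0, 0, 0, 0, 0], [0.006, 0, 0, 0, 0, 0], [0.0075, 0, 0, 0, 0, 0], [0.009, 0, 0, 0, 0, 0], [0.01, 0, 0, 0, 0, 0]],
])

```text
time: 7.25
tool_pos: [621.2, 34.0, 38.3]
tcp_rot: [-180.0, 0.0, 88.0]
ft_force: [0.4, -1.5, 2.3]
finger_gap: -0.2
```

Emit:
move_arm([
  [[0.001, 0, 0, 0, 0, 0], [0.002, 0, 0, 0, 0, 0], [0.0025, 0, 0, 0, 0, 0]],
])

```text
time: 7.55
tool_pos: [621.3, 36.5, 38.3]
tcp_rot: [-180.0, -0.0, 88.0]
ft_force: [-0.9, -1.4, 1.3]
finger_gap: -0.0
```

Emit:
move_arm([
  [[0.0005, 0, 0, 0, 0, 0], [0.001, 0, 0, 0, 0, 0], [0.0015, 0, 0, 0, 0, 0]],
])

```text
time: 7.85
tool_pos: [621.2, 36.8, 38.3]
tcp_rot: [-180.0, 0.1, 88.0]
ft_force: [-2.1, -7.7, 2.1]
finger_gap: -0.0
```

Emit:
move_arm([
  [[0.0005, 0, 0, 0, 0, 0], [0.001, 0, 0, 0, 0, 0], [0.001, 0, 0, 0, 0, 0]],
])

```text
time: 8.15
tool_pos: [621.2, 36.8, 38.3]
tcp_rot: [-180.0, 0.2, 88.0]
ft_force: [-2.0, -10.0, 2.8]
finger_gap: 0.0
```

Emit:
move_arm([
  [[0.0005, 0, 0, 0, 0, 0], [0.0005, 0, 0, 0, 0, 0], [0.0005, 0, 0, 0, 0, 0]],
])

```text
time: 8.45
tool_pos: [621.3, 36.8, 38.4]
tcp_rot: [-180.0, 0.2, 87.9]
ft_force: [-1.0, -12.8, 2.1]
finger_gap: -0.2
```

```bash
python3 - <<'E'
from h import *
for a in(.010,.0025,.0015,.001,.0005): done([a, 0,0,0,0,0])
st()
d=snap("wrist","cw");
E
```

```text
cmd hearth [24.6 58.9] 38.3 87.99799999999999
cmd hearth [24.6 61.4] 38.3 87.99799999999999
cmd hearth [24.6 62.9] 38.3 87.99799999999999
cmd hearth [24.6 63.9] 38.3 87.99799999999999
cmd hearth [24.6 64.4] 38.3 87.99799999999999
t 8.45 tcp [24.5 61.8] 38.4 yaw [-179.97    0.19   87.95] F [ -1.  -12.8   2.1] gap -0.2
```

View pics/cw.png

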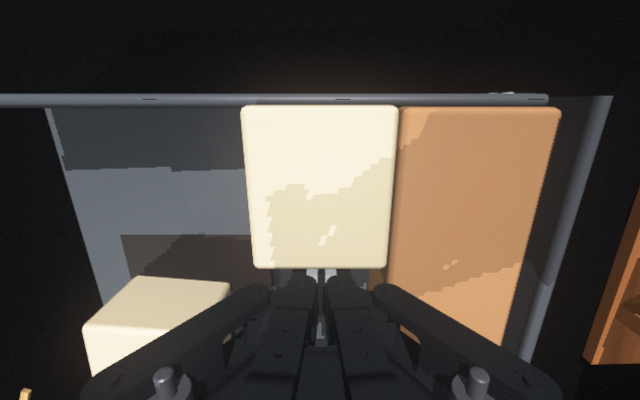

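Emit:
move_arm([
  [[0.0005, 0, 0, 0, 0, 0], [0.0005, 0, 0, 0, 0, 0], [-0.006, 0, 0, 0, 0, 0], [-0.006, 0, -0.05, 0, 0, 0], [0.01, -0.03, -0.05, 0, 0, 0], [0.044, -0.052, -0.05, 0, 0, 0], [0.044, -0.052, -0.05, 0, 0, 0], [0.044, -0.052, -0.02, 0, 0, 0], [0.044, -0.052, 0, 0, 0, 0], [0.044, -0.052, 0, 0, 0, 0], [0.044, -0.052, 0, 0, 0, 0], [0.044, -0.049, 0, 0, 0, 0], [0.044, -0.047, 0, 0, 0, 0], [0.044, -0.045, 0, 0, 0, 0]],
])

```text
time: 9.9
tool_pos: [578.9, 84.9, 39.5]
tcp_rot: [179.9, -0.0, 88.0]
ft_force: [-7.8, 0.7, 7.1]
finger_gap: -0.3
```

Emit:
move_arm([
  [[0, 0.001, 0, 0, 0, 0], [0, 0.002, 0, 0, 0, 0], [0, 0.0025, 0, 0, 0, 0]],
])

```text
time: 10.2
tool_pos: [578.8, 84.9, 38.6]
tcp_rot: [-179.8, 0.0, 88.0]
ft_force: [-14.3, -0.4, 11.6]
finger_gap: -0.2
```

Emit:
move_arm([
  [[0, 0, 0, 0, 0, 0], [0, -0.01, 0, 0, 0, 0], [0, -0.012, -0.04, 0, 0, 0], [0, -0.012, -0.08, 0, 0, 0]],
])

```text
time: 10.6
tool_pos: [566.5, 85.2, 117.7]
tcp_rot: [-179.8, 0.0, 88.0]
ft_force: [0.8, 0.9, 1.1]
finger_gap: -0.0
```

```bash
python3 - <<'E'
from h import *
for a in([.0005,0,0],[.044,-.045,0],[0,.0025,0],[0,-.012,-.08]): done(a+[0,0,0])
st()
print(to(-68,-28,118,83.8),to(-68,-28,37,83.8))
d=snap("scene","d"); crop("d",230,160,430,310,4,"d1");
E
```

```text
cmd hearth [24.6 64.9] 38.3 87.99799999999999
cmd hearth [-20.4 108.9] 38.3 87.99799999999999
cmd hearth [-17.9 108.9] 38.3 87.99799999999999
cmd hearth [-29.9 108.9] 118.3 87.99799999999999
t 10.6 tcp [-31.9 108.2] 117.7 yaw [-1.7979e+02  2.0000e-02  8.8000e+01] F [0.8 0.9 1.1] gap -0.0
[-0.1369, -0.0381, 0.0003, 0.0, -0.0, 4.198] [-0.1369, -0.0381, 0.0813, 0.0, -0.0, 4.198]
```

View pics/d1.png

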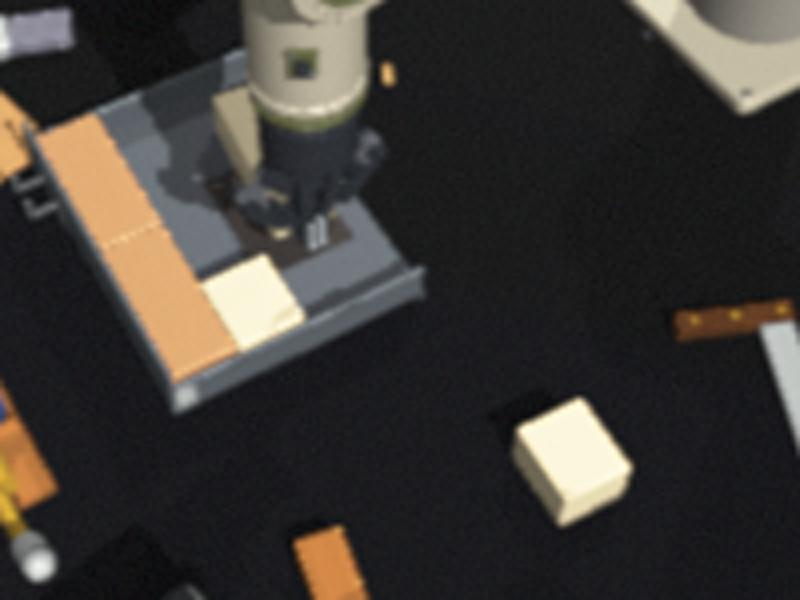

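Start half is home. Now over the full brick with the gripper open.

Emit:
move_arm([
  [[-0.05, -0.015, 0, 0, 0, 1.5], [-0.1, -0.03, 0, 0, 0, 3], [-0.137, -0.038, 0, 0, 0, 4.2], [-0.137, -0.038, 0, 0, 0, 4.2], [-0.137, -0.038, 0, 0, 0, 4.2], [-0.137, -0.038, 0, 0, 0, 4.2], [-0.137, -0.038, 0, 0, 0, 4.2]],
], grip=1, newtons=25)

```text
time: 11.35
tool_pos: [526.1, -49.3, 118.4]
tcp_rot: [180.0, -0.0, 83.9]
ft_force: [0.9, 0.8, 0.5]
finger_gap: 85.4
```

```bash
python3 - <<'E'
from h import *
done([-.137,-.038,0,0,0,4.2])
st()
d=snap("wrist","d"); 
E
```

```text
cmd hearth [-67.9 -28.1] 118.3 83.79799999999999
t 11.35 tcp [-67.6 -27.5] 118.4 yaw [ 1.7998e+02 -1.0000e-02  8.3890e+01] F [0.9 0.8 0.5] gap 85.4
```

View pics/d.png

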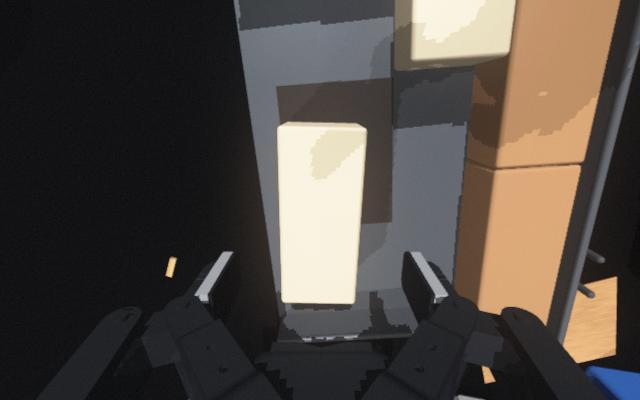

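Emit:
move_arm([
  [[0, 0, 0.03, 0, 0, 0], [0, 0, 0.06, 0, 0, 0], [0, 0, 0.073, 0, 0, 0], [0, 0, 0.081, 0, 0, 0], [0, 0, 0.081, 0, 0, 0], [0, 0, 0.081, 0, 0, 0]],
])

```text
time: 12.0
tool_pos: [526.6, -50.3, 38.4]
tcp_rot: [179.9, 0.0, 83.8]
ft_force: [0.2, -1.2, 0.4]
finger_gap: 85.1
```

Emit:
move_arm([
  [[0, 0, 0, 0, 0, 0], [0, 0, 0, 0, 0, 0], [0, 0, 0, 0, 0, 0], [0, 0, 0, 0, 0, 0], [0, 0, 0, 0, 0, 0]],
], grip=0, newtons=25)

```text
time: 12.5
tool_pos: [526.7, -50.6, 38.7]
tcp_rot: [179.9, 0.0, 83.8]
ft_force: [-2.3, 0.5, 7.0]
finger_gap: 59.7
```

```bash
python3 - <<'E'
from h import *
done([0,0,0.081,0,0,0])
st()
print(to(-2,-6,37.3,88), to(-68,-28,37.3,88))
d=snap("wrist","d"); 
E
```

```text
cmd hearth [-67.9 -28.1] 37.3 83.79799999999999
t 12.5 tcp [-67.  -28.8] 38.7 yaw [1.7989e+02 1.0000e-02 8.3790e+01] F [-2.3  0.5  7. ] gap 59.7
[0.0269, 0.0641, -0.0, 0.0, 0.0, -4.202] [0.0001, -0.0001, -0.0, 0.0, 0.0, -4.202]
```

View pics/d.png

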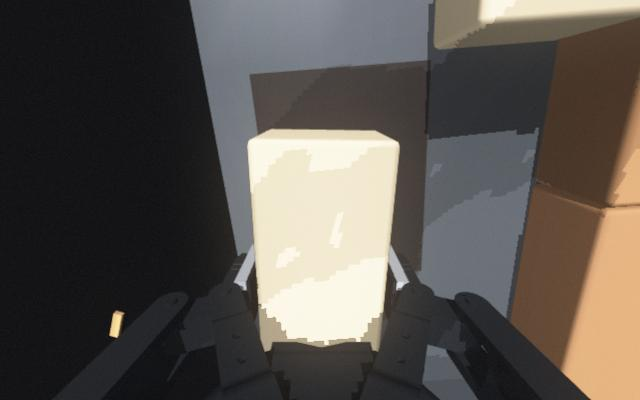

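Emit:
move_arm([
  [[0, 0, 0, 0, 0, -1.4], [0, 0, 0, 0, 0, -2.8], [0, 0, 0, 0, 0, -4.2], [0.002, 0.005, 0, 0, 0, -4.2], [0.004, 0.01, 0, 0, 0, -4.2], [0.006, 0.015, 0, 0, 0, -4.2], [0.0085, 0.02, 0, 0, 0, -4.2], [0.0105, 0.025, 0, 0, 0, -4.2], [0.013, 0.03, 0, 0, 0, -4.2], [0.015, 0.035, 0, 0, 0, -4.2], [0.017, 0.04, 0, 0, 0, -4.2], [0.019, 0.045, 0, 0, 0, -4.2], [0.021, 0.05, 0, 0, 0, -4.2], [0.0235, 0.055, 0, 0, 0, -4.2], [0.0255, 0.06, 0, 0, 0, -4.2], [0.027, 0.063, 0, 0, 0, -4.2], [0.028, 0.066, 0, 0, 0, -4.2], [0.028, 0.066, 0, 0, 0, -4.2]],
])

```text
time: 14.35
tool_pos: [595.0, -30.1, 38.7]
tcp_rot: [179.9, 0.0, 88.0]
ft_force: [-3.8, -0.6, 7.6]
finger_gap: 59.6
```

```bash
python3 - <<'E'
from h import *
done([0.028, 0.066, 0, 0, 0, -4.2])
st()
d=snap("wrist","d"); 
e=snap("side","e"); crop("e",270,130,430,250,5,"e1")
E
```

```text
cmd hearth [-0.1 -5. ] 37.3 87.99799999999999
t 14.35 tcp [ 0.6 -6. ] 38.7 yaw [1.7994e+02 4.0000e-02 8.7990e+01] F [-3.8 -0.6  7.6] gap 59.6
```

View pics/d.png

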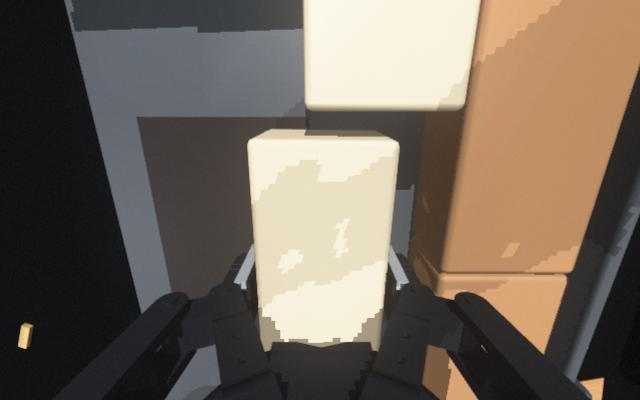

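View pics/e1.png

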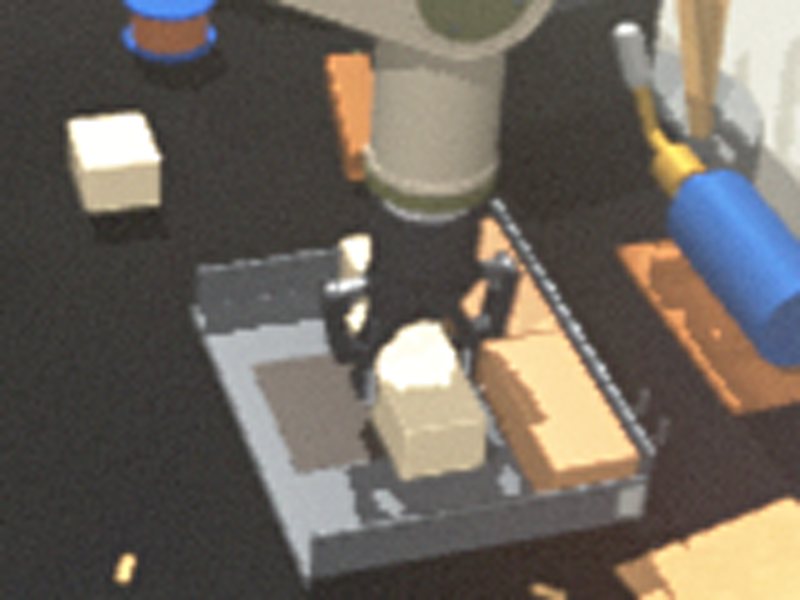

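```bash
python3 - <<'E'
from h import *
d=load("pics/d.npz")
for u,v in [(250,146),(398,146),(308,108),(464,107),(478,60)]: print(inv(ray(d,u,v,65)))
E
```

```text
[-27.2  60.9]
[29.1 61. ]
[-5.  74.7]
[52.  75.2]
[54.3 90.8]
```

Emit:
move_arm([
  [[0.002, 0, 0, 0, 0, 0], [0.004, 0, 0, 0, 0, 0], [0.006, 0, 0, 0, 0, 0], [0.008, 0, 0, 0, 0, 0], [0.008, 0, 0, 0, 0, 0]],
])

```text
time: 14.95
tool_pos: [595.8, -22.3, 38.7]
tcp_rot: [179.9, 0.1, 88.0]
ft_force: [-0.7, -3.0, 5.4]
finger_gap: 59.9
```

Emit:
move_arm([
  [[0, 0, 0, 0, 0, 0], [0, 0, 0, 0, 0, 0], [0, 0, 0, 0, 0, 0], [0, 0, 0, 0, 0, 0]],
], grip=0.79)

```text
time: 15.35
tool_pos: [594.4, -21.5, 37.0]
tcp_rot: [-180.0, -0.0, 88.0]
ft_force: [-0.2, 0.3, -0.7]
finger_gap: 67.5
```

```bash
python3 - <<'E'
from h import *
done([0.008, 0, 0, 0, 0, 0]); st()
d=snap("wrist","d"); 
E
```

```text
cmd hearth [-0.1  3. ] 37.3 87.99799999999999
t 15.35 tcp [-0.3  2.6] 37.0 yaw [-1.7997e+02 -1.0000e-02  8.8000e+01] F [-0.2  0.3 -0.7] gap 67.5
```

View pics/d.png

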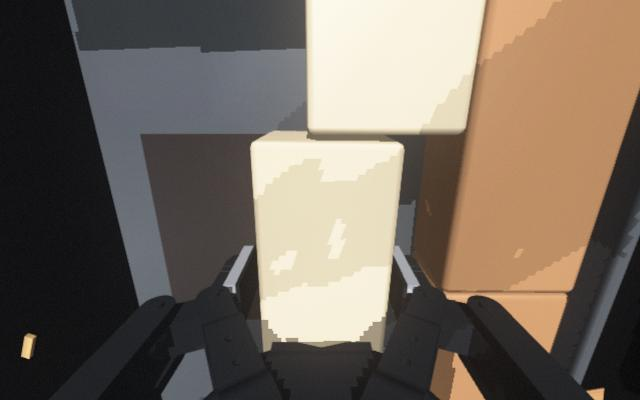

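Emit:
move_arm([
  [[0, 0, -0.02, 0, 0, 0], [0, 0, -0.05, 0, 0, 0], [0, 0, -0.07, 0, 0, 0]],
])

```text
time: 15.7
tool_pos: [595.1, -21.6, 108.9]
tcp_rot: [179.9, 0.0, 88.0]
ft_force: [0.9, 0.1, 1.1]
finger_gap: 67.5
```

Emit:
move_arm([
  [[-0.004, -0.02, 0, 0, 0, 0], [-0.004, -0.045, 0, 0, 0, 0], [-0.004, -0.055, 0, 0, 0, 0], [-0.004, -0.055, 0, 0, 0, 0], [-0.004, -0.055, 0, 0, 0, 0], [-0.004, -0.055, 0.025, 0, 0, 0], [-0.004, -0.055, 0.05, 0, 0, 0], [-0.004, -0.055, 0.065, 0, 0, 0], [-0.004, -0.055, 0.07, 0, 0, 0], [-0.004, -0.055, 0.07, 0, 0, 0], [-0.004, -0.055, 0.07, 0, 0, 0]],
], grip=0)

```text
time: 16.8
tool_pos: [540.5, -23.8, 38.3]
tcp_rot: [179.9, 0.0, 88.0]
ft_force: [-0.8, -0.3, -0.7]
finger_gap: -0.0
```

```bash
python3 - <<'E'
from h import *
done([-0.004, -.055, 0, 0, 0, 0]); st()
d=snap("wrist","d"); 
E
```

```text
cmd hearth [-55.1  -1. ] 37.3 87.99799999999999
t 16.8 tcp [-54.1  -1.6] 38.3 yaw [1.7992e+02 1.0000e-02 8.8000e+01] F [-0.8 -0.3 -0.7] gap -0.0
```

View pics/d.png

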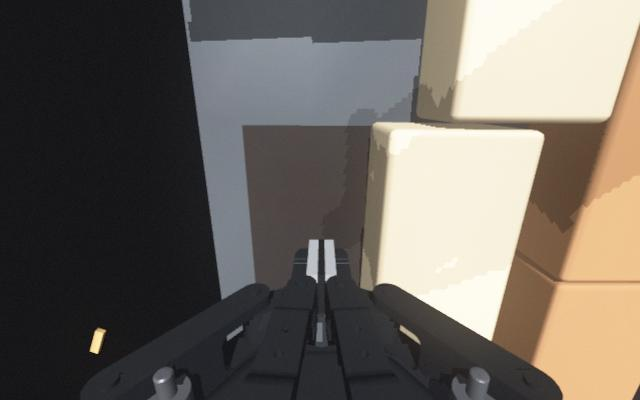

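Emit:
move_arm([
  [[0, 0.003, 0, 0, 0, 0], [0, 0.006, 0, 0, 0, 0], [0, 0.008, 0, 0, 0, 0], [0, 0.01, 0, 0, 0, 0], [0, 0.012, 0, 0, 0, 0], [0, 0.014, 0, 0, 0, 0], [0, 0.016, 0, 0, 0, 0], [0, 0.018, 0, 0, 0, 0], [0, 0.02, 0, 0, 0, 0], [0, 0.022, 0, 0, 0, 0], [0, 0.024, 0, 0, 0, 0], [0, 0.026, 0, 0, 0, 0], [0, 0.028, 0, 0, 0, 0], [0, 0.03, 0, 0, 0, 0], [0, 0.031, 0, 0, 0, 0]],
])

```text
time: 18.35
tool_pos: [570.7, -24.8, 37.2]
tcp_rot: [180.0, 0.0, 88.0]
ft_force: [-1.7, -0.1, 0.5]
finger_gap: 0.2
```

```bash
python3 - <<'E'
from h import *
done([0, .031, 0, 0, 0, 0]); st()
d=snap("wrist","d"); 
E
```

```text
cmd hearth [-24.1  -1. ] 37.3 87.99799999999999
t 18.35 tcp [-23.9  -1.5] 37.2 yaw [180.   0.  88.] F [-1.7 -0.1  0.5] gap 0.2
```

View pics/d.png

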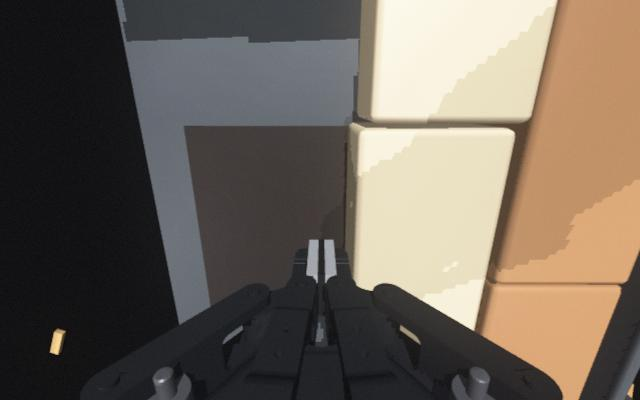

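Emit:
move_arm([
  [[0, 0.001, 0, 0, 0, 0], [0, 0.002, 0, 0, 0, 0], [0, 0.003, 0, 0, 0, 0], [0, 0.0035, 0, 0, 0, 0]],
])

```text
time: 18.8
tool_pos: [574.1, -24.9, 37.3]
tcp_rot: [180.0, -0.0, 88.0]
ft_force: [-3.0, 0.8, -0.0]
finger_gap: -0.2
```

Emit:
move_arm([
  [[0, 0.0005, 0, 0, 0, 0], [0, 0.001, 0, 0, 0, 0], [0, 0.0015, 0, 0, 0, 0]],
])

```text
time: 19.1
tool_pos: [574.8, -24.8, 37.2]
tcp_rot: [-179.9, -0.0, 88.0]
ft_force: [-8.9, 1.3, 5.1]
finger_gap: -0.2
```

Emit:
move_arm([
  [[0, 0.0005, 0, 0, 0, 0], [0, 0.001, 0, 0, 0, 0]],
])

```text
time: 19.3
tool_pos: [574.8, -24.8, 37.2]
tcp_rot: [-179.8, -0.0, 88.0]
ft_force: [-15.3, 1.5, 10.5]
finger_gap: 0.1
```

Emit:
move_arm([
  [[0, 0, 0, 0, 0, 0], [0, -0.008, 0, 0, 0, 0], [0, -0.01, -0.04, 0, 0, 0], [0, -0.01, -0.065, 0, 0, 0], [-0.04, 0.01, -0.065, 0, 0, 0], [-0.08, 0.035, -0.065, 0, 0, 0], [-0.092, 0.043, -0.065, 0, 0, 0], [-0.092, 0.043, -0.065, 0, 0, 0], [-0.092, 0.043, -0.04, 0, 0, 0], [-0.092, 0.043, -0.015, 0, 0, 0], [-0.092, 0.043, 0, 0, 0, 0], [-0.092, 0.043, 0, 0, 0, 0], [-0.092, 0.043, 0, 0, 0, 0]],
])

```text
time: 20.6
tool_pos: [616.2, -117.8, 37.6]
tcp_rot: [-180.0, -0.0, 88.0]
ft_force: [0.2, -0.9, -0.4]
finger_gap: -0.1
```

```bash
python3 - <<'E'
from h import *
done([0, .006, 0, 0, 0, 0]);done([-.092, .043, 0, 0, 0, 0]); st()
d=snap("wrist","d"); 
for u,v in [(0,0)]: pass
E
```

```text
cmd hearth [-18.1  -1. ] 37.3 87.99799999999999
cmd hearth [ 24.9 -93. ] 37.3 87.99799999999999
t 20.6 tcp [ 24.8 -92.9] 37.6 yaw [-1.7998e+02 -1.0000e-02  8.8030e+01] F [ 0.2 -0.9 -0.4] gap -0.1
```

View pics/d.png

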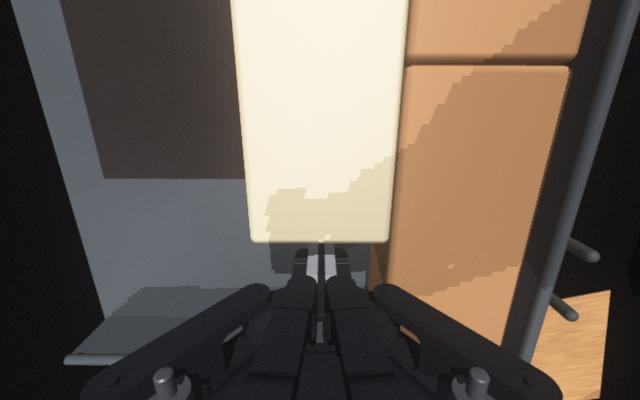

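Emit:
move_arm([
  [[0.002, 0, 0, 0, 0, 0], [0.004, 0, 0, 0, 0, 0], [0.006, 0, 0, 0, 0, 0], [0.0075, 0, 0, 0, 0, 0], [0.009, 0, 0, 0, 0, 0], [0.0105, 0, 0, 0, 0, 0], [0.012, 0, 0, 0, 0, 0], [0.013, 0, 0, 0, 0, 0]],
])

```text
time: 21.45
tool_pos: [616.7, -105.3, 37.3]
tcp_rot: [-180.0, -0.0, 88.0]
ft_force: [0.2, 0.5, -0.2]
finger_gap: -0.1
```

Emit:
move_arm([
  [[0.001, 0, 0, 0, 0, 0], [0.0015, 0, 0, 0, 0, 0], [0.002, 0, 0, 0, 0, 0]],
])

```text
time: 21.75
tool_pos: [616.7, -103.6, 37.2]
tcp_rot: [-180.0, 0.0, 88.0]
ft_force: [0.1, -1.0, -1.3]
finger_gap: -0.1
```

Emit:
move_arm([
  [[0.0005, 0, 0, 0, 0, 0], [0.001, 0, 0, 0, 0, 0], [0.001, 0, 0, 0, 0, 0]],
])

```text
time: 22.05
tool_pos: [616.7, -103.2, 37.3]
tcp_rot: [-180.0, 0.1, 88.0]
ft_force: [-0.1, -5.0, -0.7]
finger_gap: -0.2
```

Emit:
move_arm([
  [[0.0005, 0, 0, 0, 0, 0], [0.001, 0, 0, 0, 0, 0], [0.0015, 0, 0, 0, 0, 0]],
])

```text
time: 22.35
tool_pos: [616.8, -103.1, 37.4]
tcp_rot: [180.0, 0.2, 88.0]
ft_force: [-0.5, -13.4, -0.7]
finger_gap: -0.3
```

Emit:
move_arm([
  [[0.0005, 0, 0, 0, 0, 0], [0.001, 0, 0, 0, 0, 0], [0.001, 0, 0, 0, 0, 0], [0.001, 0, 0, 0, 0, 0]],
])

```text
time: 22.75
tool_pos: [616.8, -103.1, 37.5]
tcp_rot: [180.0, 0.2, 87.9]
ft_force: [-1.3, -14.9, -2.4]
finger_gap: 0.2
```

```bash
python3 - <<'E'
from h import *
for a in(.013,.002,.001,.0015,.001):done([a, 0, 0, 0, 0, 0])
st()
d=snap("scene","d"); crop("d",230,160,430,310,4,"d1");
E
```

```text
cmd hearth [ 24.9 -80. ] 37.3 87.99799999999999
cmd hearth [ 24.9 -78. ] 37.3 87.99799999999999
cmd hearth [ 24.9 -77. ] 37.3 87.99799999999999
cmd hearth [ 24.9 -75.5] 37.3 87.99799999999999
cmd hearth [ 24.9 -74.5] 37.3 87.99799999999999
t 22.75 tcp [ 24.9 -78.2] 37.5 yaw [179.99   0.23  87.93] F [ -1.3 -14.9  -2.4] gap 0.2
```

View pics/d1.png

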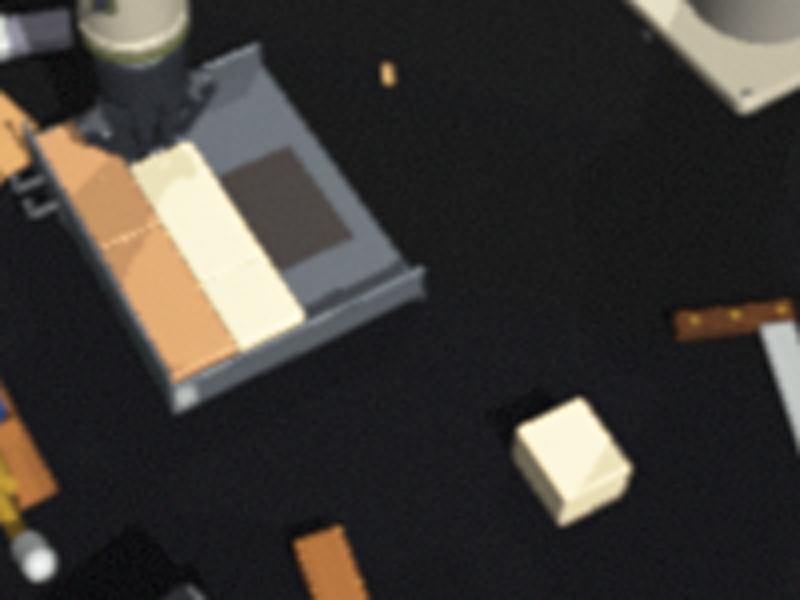

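Emit:
move_arm([
  [[-0.008, 0, 0, 0, 0, 0], [-0.01, 0, -0.03, 0, 0, 0], [-0.01, -0.01, -0.065, 0, 0, 0], [0.03, -0.03, -0.065, 0, 0, 0], [0.07, -0.055, -0.065, 0, 0, 0], [0.078, -0.055, -0.065, 0, 0, 0], [0.078, -0.055, -0.065, 0, 0, 0], [0.078, -0.055, -0.04, 0, 0, 0], [0.078, -0.055, -0.015, 0, 0, 0], [0.078, -0.055, 0, 0, 0, 0], [0.078, -0.055, 0, 0, 0, 0], [0.078, -0.053, 0, 0, 0, 0], [0.078, -0.051, 0, 0, 0, 0], [0.078, -0.049, 0, 0, 0, 0], [0.078, -0.047, 0, 0, 0, 0], [0.078, -0.045, 0, 0, 0, 0]],
])

```text
time: 24.4
tool_pos: [575.1, -20.5, 38.0]
tcp_rot: [180.0, 0.0, 88.0]
ft_force: [-10.7, -0.1, 8.6]
finger_gap: -0.0
```

Emit:
move_arm([
  [[0, 0.001, 0, 0, 0, 0], [0, 0.0015, 0, 0, 0, 0], [0, 0.002, 0, 0, 0, 0], [0, 0.0025, 0, 0, 0, 0]],
])

```text
time: 24.8
tool_pos: [575.0, -20.4, 37.3]
tcp_rot: [-179.7, 0.0, 88.0]
ft_force: [-16.5, 0.4, 12.8]
finger_gap: -0.1
```

```bash
python3 - <<'E'
from h import *
done([.078, -.045, 0, 0, 0, 0]);done([0, .0025, 0, 0, 0, 0]); st()
p,y=cmd(); print(p, rel(p,y,[477,330,200],86))
E
```

```text
cmd hearth [-20.1   3.5] 37.3 87.99799999999999
cmd hearth [-17.6   3.5] 37.3 87.99799999999999
t 24.8 tcp [-19.7   3. ] 37.3 yaw [-179.71    0.     88.01] F [-16.5   0.4  12.8] gap -0.1
[577.1752031621654, -20.029719822114636, 37.29199999999998] [0.3463, -0.1123, -0.1627, 0.0, -0.0, 1.998]
```

Emit:
move_arm([
  [[0, -0.008, 0, 0, 0, 0], [0, -0.014, -0.04, 0, 0, 0], [0, -0.014, -0.08, 0, 0, 0], [0.04, -0.03, -0.1, 0, 0, 0], [0.09, -0.04, -0.12, 0, 0, 0], [0.346, -0.112, -0.163, 0, 0, 2], [0.346, -0.112, -0.163, 0, 0, 2], [0.346, -0.112, -0.163, 0, 0, 2], [0.346, -0.112, -0.163, 0, 0, 2], [0.346, -0.112, -0.163, 0, 0, 2], [0.346, -0.112, -0.163, 0, 0, 2], [0.346, -0.112, -0.163, 0, 0, 2], [0.346, -0.112, -0.163, 0, 0, 2], [0.346, -0.112, -0.163, 0, 0, 2]],
], grip=0)

```text
time: 26.2
tool_pos: [477.5, 328.0, 199.9]
tcp_rot: [-180.0, 0.0, 85.9]
ft_force: [-0.9, -0.3, -0.1]
finger_gap: -0.1
```

```bash
python3 - <<'E'
from h import *
done([0.346, -0.112, -0.163, 0, 0, 2]); st(); print(cmd())
d=snap("wrist","f")
d=snap("scene","d"); crop("d",230,160,430,310,4,"d1");
E
```

```text
cmd hearth [-129.5  349.5] 200.3 85.99799999999999
t 26.2 tcp [-129.3  347.8] 199.9 yaw [-1.7998e+02  4.0000e-02  8.5950e+01] F [-0.9 -0.3 -0.1] gap -0.1
[[477.3308632178461, 329.67173539516523, 200.29199999999997], 85.99799999999999]
```

View pics/f.png

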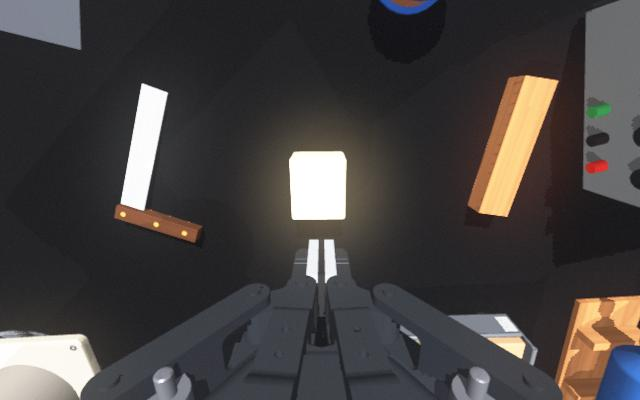

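View pics/d1.png

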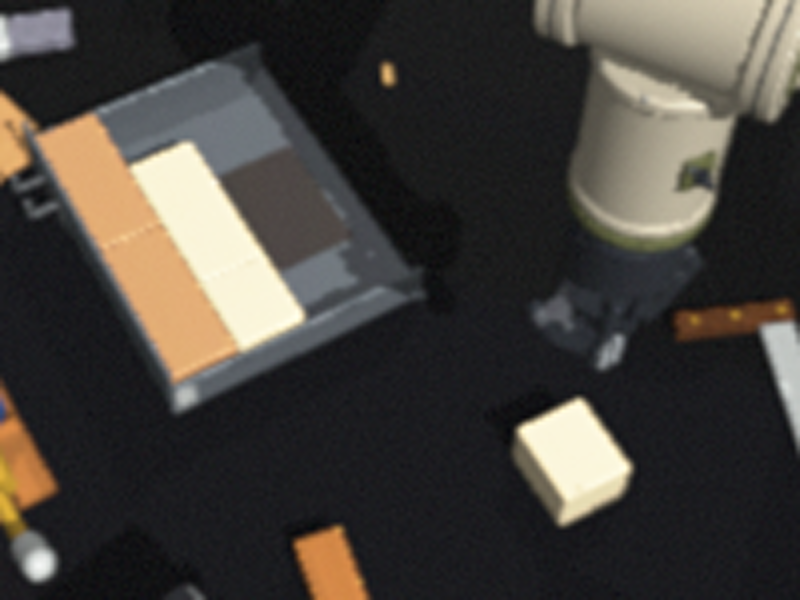

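```bash
python3 - <<'E'
from h import *
crop("f",280,142,360,230,6,"f1")
im=cv2.imread("pics/f1.png"); print(im.shape)
E
```

```text
(528, 480, 3)
```

View pics/f1.png

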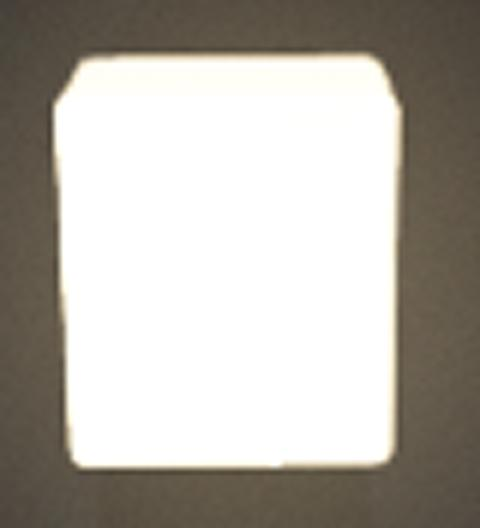

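```bash
python3 - <<'E'
from h import *
d=load("pics/f.npz")
P=[ray(d,280+x/6,142+y/6,45)[:2] for x,y in [(52,98),(402,100),(395,468),(70,468)]]
print(np.round(P,1)); c=np.mean(P,0); print(c)
v=(P[0]+P[1]-P[2]-P[3])/2; w=(P[1]+P[2]-P[0]-P[3])/2
print(np.linalg.norm(v),np.linalg.norm(w),np.degrees(np.arctan2(-v[0],v[1])),np.degrees(np.arctan2(w[1],w[0])))
E
```

```text
[[445.8 358.6]
 [506.  354.1]
 [502.  285.4]
 [442.  289.6]]
[473.95512015 321.92187716]
68.91120986374256 60.26317608856191 -3.278234902876174 -4.128150929915132
```

```bash
python3 - <<'E'
from h import *
p,y=cmd(); print(rel(p,y,[474,322,19.5],86.3))
E
```

```text
[-0.0079, -0.0028, 0.1808, 0.0, 0.0, -0.302]
```

Emit:
move_arm([
  [[-0.008, -0.003, 0.02, 0, 0, -0.3], [-0.008, -0.003, 0.05, 0, 0, -0.3], [-0.008, -0.003, 0.08, 0, 0, -0.3], [-0.008, -0.003, 0.08, 0, 0, -0.3], [-0.008, -0.003, 0.08, 0, 0, -0.3], [-0.008, -0.003, 0.11, 0, 0, -0.3], [-0.008, -0.003, 0.14, 0, 0, -0.3], [-0.008, -0.003, 0.165, 0, 0, -0.3], [-0.008, -0.003, 0.18, 0, 0, -0.3], [-0.008, -0.003, 0.18, 0, 0, -0.3], [-0.008, -0.003, 0.18, 0, 0, -0.3]],
], grip=1)

```text
time: 27.4
tool_pos: [474.9, 321.9, 22.0]
tcp_rot: [179.9, -0.1, 86.3]
ft_force: [0.5, -0.2, -0.0]
finger_gap: 85.3
```

Emit:
move_arm([
  [[0, 0, 0, 0, 0, 0], [0, 0, 0, 0, 0, 0], [0, 0, 0, 0, 0, 0], [0, 0, 0, 0, 0, 0], [0, 0, 0, 0, 0, 0], [0, 0, 0, 0, 0, 0]],
], grip=0, newtons=25)

```text
time: 28.0
tool_pos: [475.1, 322.2, 22.2]
tcp_rot: [179.9, -0.1, 86.3]
ft_force: [-0.9, -0.4, 5.4]
finger_gap: 59.5
```

Emit:
move_arm([
  [[0, 0, -0.005, 0, 0, 0], [0, 0, -0.015, 0, 0, 0], [0, 0, -0.03, 0, 0, 0], [0, 0, -0.03, 0, 0, 0]],
])

```text
time: 28.4
tool_pos: [475.7, 322.5, 53.7]
tcp_rot: [179.8, -0.2, 86.3]
ft_force: [0.2, 0.4, -0.9]
finger_gap: 59.6
```

```bash
python3 - <<'E'
from h import *
done([-0.008, -0.003, 0.18, 0, 0, -0.3]);done([0,0,-.03,0,0,0]); st(); print(cmd())
d=snap("wrist","f")
E
```

```text
cmd hearth [-132.8  341.6] 20.3 86.29799999999999
cmd hearth [-132.8  341.6] 50.3 86.29799999999999
t 28.4 tcp [-130.9  342.2] 53.7 yaw [ 1.7976e+02 -1.5000e-01  8.6300e+01] F [ 0.2  0.4 -0.9] gap 59.6
[[473.77984801172295, 321.9006163633988, 50.29199999999997], 86.29799999999999]
```

View pics/f.png

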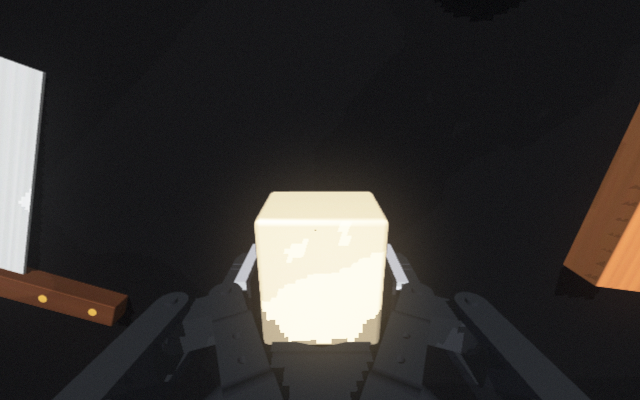

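```bash
python3 - <<'E'
from h import *
d=load("pics/f.npz")
M=np.linalg.inv(T([475.7,322.5,53.7],86.3))
for u,v in [(256,222),(387,222),(264,194),(373,194)]:
    for z in ((76.5,) if v>200 else (31.5,)):
        P=ray(d,u,v,z); print(np.round((M@np.r_[P,1])[:3],1))
crop("f",240,180,400,360,4,"f1")
p,y=cmd(); print(rel(p,y,fwd(-30,-103,150),88),rel(p,y,fwd(0,-103,38),88))
E
```

```text
[ 33.9 -28.8 -22.8]
[ 33.8  27.5 -22.8]
[ 32.2 -33.8  22.2]
[32.2 29.8 22.2]
[-0.4413, 0.116, -0.0997, -0.0, 0.0, -1.702] [-0.4404, 0.146, 0.0123, -0.0, 0.0, -1.702]
```

View pics/f1.png

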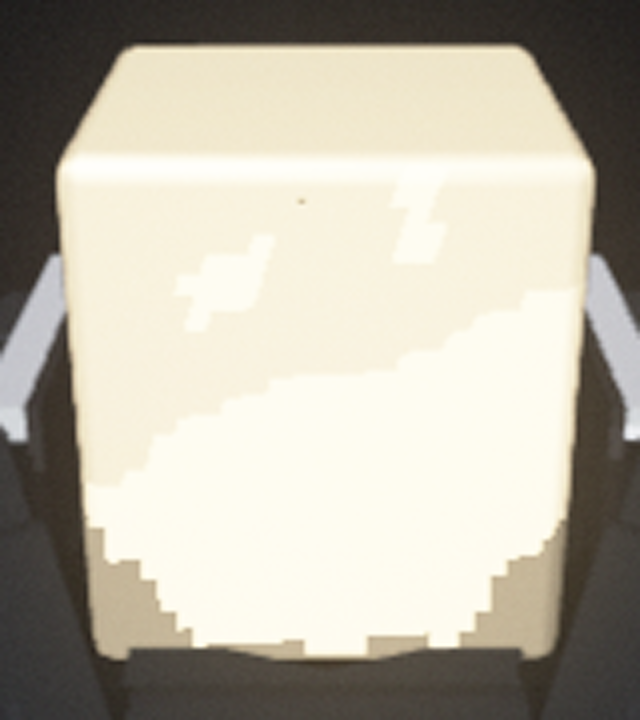

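Emit:
move_arm([
  [[-0.005, 0, -0.03, 0, 0, 0], [-0.02, 0.005, -0.06, 0, 0, -0.3], [-0.05, 0.015, -0.09, 0, 0, -0.5], [-0.09, 0.025, -0.1, 0, 0, -0.8], [-0.13, 0.04, -0.1, 0, 0, -1], [-0.17, 0.05, -0.1, 0, 0, -1.2], [-0.21, 0.065, -0.1, 0, 0, -1.5], [-0.25, 0.08, -0.1, 0, 0, -1.7], [-0.29, 0.095, -0.1, 0, 0, -1.7], [-0.33, 0.11, -0.1, 0, 0, -1.7], [-0.37, 0.125, -0.1, 0, 0, -1.7], [-0.405, 0.137, -0.1, 0, 0, -1.7], [-0.43, 0.144, -0.08, 0, 0, -1.7], [-0.44, 0.146, -0.06, 0, 0, -1.7], [-0.441, 0.146, -0.045, 0, 0, -1.7], [-0.441, 0.146, -0.045, 0, 0, -1.7], [-0.441, 0.146, -0.045, 0, 0, -1.7]],
])

```text
time: 30.15
tool_pos: [590.6, -127.1, 95.0]
tcp_rot: [-179.9, -0.0, 88.0]
ft_force: [0.2, 0.2, -0.2]
finger_gap: 59.7
```

```bash
python3 - <<'E'
from h import *
done([-0.441, 0.146, -0.045, 0, 0, -1.7]); st(); print(cmd())
d=snap("wrist","g"); d=snap("side","g2"); crop("g2",270,130,430,250,5,"g3")
E
```

```text
cmd hearth [   0.  -103.6] 95.3 87.99799999999999
t 30.15 tcp [  -0.4 -103.1] 95.0 yaw [-1.7993e+02 -3.0000e-02  8.8040e+01] F [ 0.2  0.2 -0.2] gap 59.7
[[591.0010896710802, -127.60598036665874, 95.292], 87.99799999999999]
```

View pics/g.png

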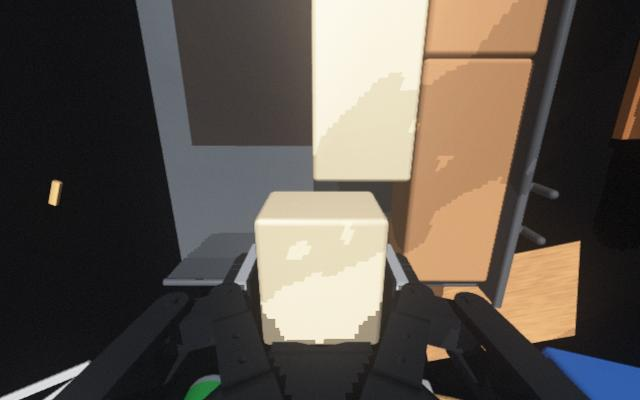

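View pics/g3.png

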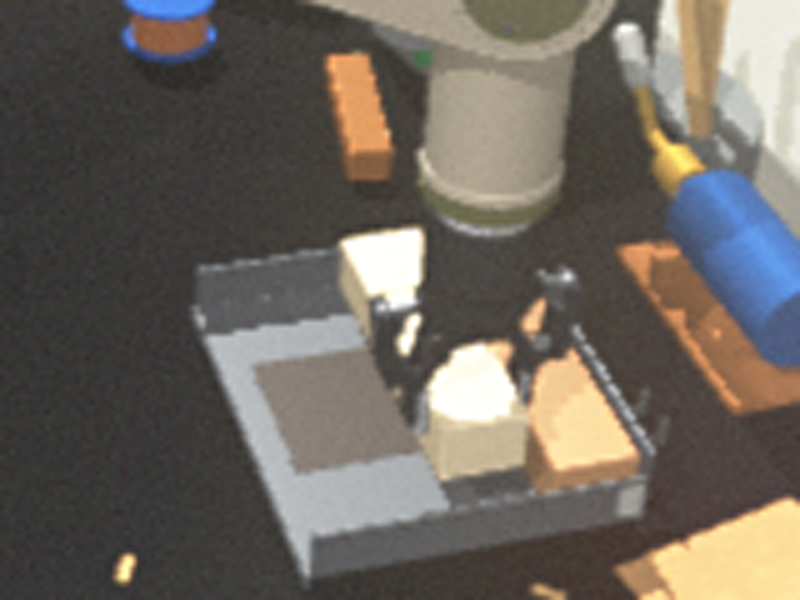

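```bash
python3 - <<'E'
from h import *
d=load("pics/g.npz")
for n,u,v,z in [("full R edge",330,180.5,65),("full R",395,180.5,65),("brick low edge",265,193,72.8),("",375,193,72.8),("brick top edge",257,222,117.8),("",386,222,117.8),("lip in/out top",200,283,52),("back front R corner",408,283,65),("back plate",500,270,75),("start/back front",422,60,65)]:
    print(n,inv(ray(d,u,v,z)))
E
```

```text
full R edge [  4.4 -64.8]
full R [ 43.6 -64.7]
brick low edge [-33.7 -70.4]
 [ 30.4 -70.2]
brick top edge [-28.6 -69.2]
 [ 26.8 -69.1]
lip in/out top [ -90.  -146.7]
back front R corner [  58.7 -137.2]
back plate [ 112.3 -120.4]
start/back front [52.2  1.2]
```

Emit:
move_arm([
  [[0.001, 0, 0.01, 0, 0, 0], [0.001, 0, 0.02, 0, 0, 0], [0.001, 0, 0.03, 0, 0, 0], [0.001, 0, 0.038, 0, 0, 0], [0.001, 0, 0.044, 0, 0, 0], [0.001, 0, 0.047, 0, 0, 0], [0.001, 0, 0.049, 0, 0, 0], [0.001, 0, 0.05, 0, 0, 0]],
])

```text
time: 31.05
tool_pos: [591.2, -127.2, 45.3]
tcp_rot: [180.0, 0.0, 88.0]
ft_force: [0.0, 0.4, -0.8]
finger_gap: 59.4
```

Emit:
move_arm([
  [[0, 0, 0.001, 0, 0, 0], [0, 0, 0.0015, 0, 0, 0], [0, 0, 0.002, 0, 0, 0], [0, 0, 0.0025, 0, 0, 0]],
])

```text
time: 31.45
tool_pos: [591.1, -127.2, 43.0]
tcp_rot: [180.0, 0.0, 88.0]
ft_force: [0.7, -0.9, -1.4]
finger_gap: 59.5
```

```bash
python3 - <<'E'
from h import *
done([0.001, 0, .05, 0, 0, 0]);done([0.00, 0, .0025, 0, 0, 0]); st(); 
d=snap("wrist","g")
E
```

```text
cmd hearth [   0.  -102.6] 45.3 87.99799999999999
cmd hearth [   0.  -102.6] 42.8 87.99799999999999
t 31.45 tcp [ 1.000e-01 -1.031e+02] 43.0 yaw [1.7998e+02 1.0000e-02 8.7990e+01] F [ 0.7 -0.9 -1.4] gap 59.5
```

View pics/g.png

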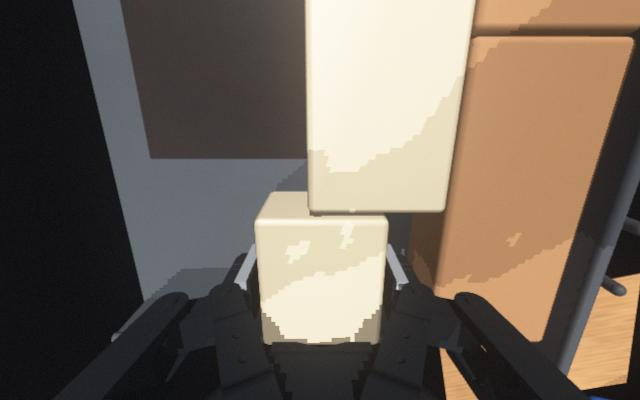

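Emit:
move_arm([
  [[0, 0, 0.0005, 0, 0, 0], [0, 0, 0.001, 0, 0, 0], [0, 0, 0.001, 0, 0, 0]],
])

```text
time: 31.8
tool_pos: [591.2, -127.2, 42.3]
tcp_rot: [180.0, 0.0, 88.0]
ft_force: [-2.9, 0.3, 4.7]
finger_gap: 59.8
```

Emit:
move_arm([
  [[0, 0, 0.0005, 0, 0, 0], [0, 0, 0.001, 0, 0, 0], [0, 0, 0.001, 0, 0, 0]],
])

```text
time: 32.1
tool_pos: [591.2, -127.2, 42.3]
tcp_rot: [180.0, 0.0, 88.0]
ft_force: [-7.7, 1.4, 12.8]
finger_gap: 59.8
```

Emit:
move_arm([
  [[0, 0, -0.001, 0, 0, 0], [0, 0, -0.001, 0, 0, 0], [0.001, 0, -0.001, 0, 0, 0], [0.002, 0, -0.001, 0, 0, 0], [0.0025, 0, -0.001, 0, 0, 0], [0.003, 0, -0.001, 0, 0, 0]],
])

```text
time: 32.7
tool_pos: [591.7, -125.1, 42.3]
tcp_rot: [179.9, 0.1, 88.0]
ft_force: [-1.1, -6.9, 4.3]
finger_gap: 59.1
```

Emit:
move_arm([
  [[0.0005, 0, 0, 0, 0, 0], [0.001, 0, 0, 0, 0, 0], [0.001, 0, 0, 0, 0, 0]],
])

```text
time: 33.0
tool_pos: [591.7, -125.0, 42.3]
tcp_rot: [179.9, 0.2, 88.0]
ft_force: [-0.2, -10.3, 3.7]
finger_gap: 59.4
```

```bash
python3 - <<'E'
from h import *
done([0.00, 0, .001, 0, 0, 0]);done([.003,0,0,0,0,0]);done([.001,0,0,0,0,0]);st(); 
d=snap("wrist","g"); crop("g",240,150,480,350,3.3,"g4")
E
```

```text
cmd hearth [   0.  -102.6] 41.8 87.99799999999999
cmd hearth [  0.  -99.6] 41.8 87.99799999999999
cmd hearth [  0.  -98.6] 41.8 87.99799999999999
t 33.0 tcp [   0.6 -101. ] 42.3 yaw [1.7991e+02 1.6000e-01 8.7960e+01] F [ -0.2 -10.3   3.7] gap 59.4
```

View pics/g4.png

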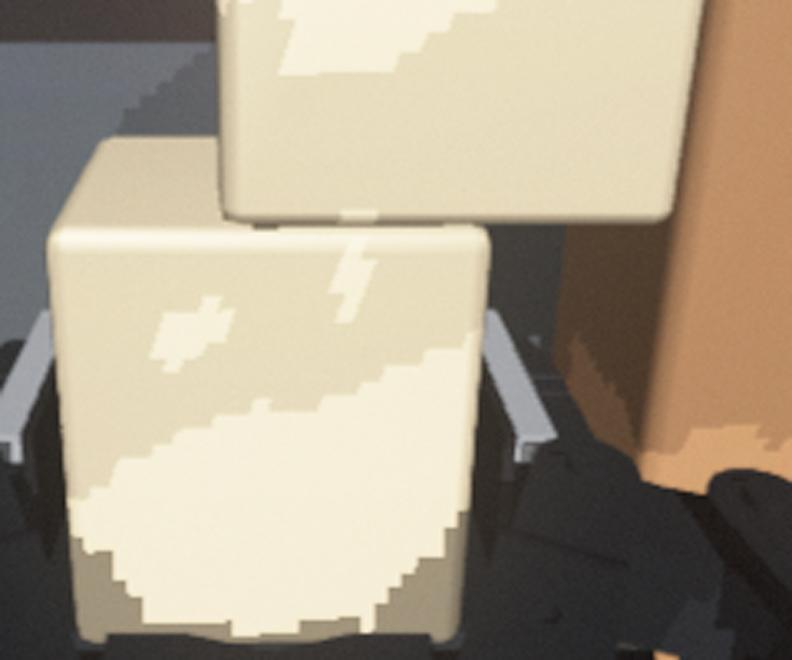

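Emit:
move_arm([
  [[0.0005, 0, 0, 0, 0, 0], [0.001, 0, 0, 0, 0, 0], [0.001, 0, 0, 0, 0, 0], [0.001, 0, 0, 0, 0, 0]],
])

```text
time: 33.45
tool_pos: [591.7, -125.1, 42.4]
tcp_rot: [179.9, 0.2, 87.9]
ft_force: [-0.8, -14.7, 1.9]
finger_gap: 59.5
```

Emit:
move_arm([
  [[-0.001, 0, 0, 0, 0, 0], [-0.0025, 0, 0, 0, 0, 0], [-0.0025, 0, 0, 0, 0, 0]],
])

```text
time: 33.75
tool_pos: [591.7, -125.1, 42.3]
tcp_rot: [179.9, 0.0, 88.0]
ft_force: [0.6, -4.0, 5.3]
finger_gap: 59.4
```

Emit:
move_arm([
  [[0, 0, 0, 0, 0, 0], [0, 0, 0, 0, 0, 0], [0, 0, 0, 0, 0, 0], [0, 0, 0, 0, 0, 0]],
], grip=0.79)

```text
time: 34.15
tool_pos: [590.7, -124.2, 41.3]
tcp_rot: [-179.9, -0.0, 88.0]
ft_force: [0.4, -0.3, 0.6]
finger_gap: 67.5
```

Emit:
move_arm([
  [[0, 0, -0.01, 0, 0, 0], [0, 0, -0.03, 0, 0, 0], [0, 0, -0.05, 0, 0, 0], [0, 0, -0.065, 0, 0, 0], [0, 0, -0.065, 0, 0, 0]],
])

```text
time: 34.65
tool_pos: [593.2, -125.2, 110.4]
tcp_rot: [179.7, 0.1, 88.0]
ft_force: [0.2, -0.2, -0.7]
finger_gap: 67.7
```

```bash
python3 - <<'E'
from h import *
done([0.001, 0, 0, 0, 0, 0]);done([-.0025,0,0,0,0,0]);done([0,0,-.065,0,0,0]);st(); 
d=snap("wrist","g")
E
```

```text
cmd hearth [  0.  -97.6] 41.8 87.99799999999999
cmd hearth [   0.  -100.1] 41.8 87.99799999999999
cmd hearth [   0.  -100.1] 106.8 87.99799999999999
t 34.65 tcp [   2.1 -101.1] 110.4 yaw [1.797e+02 8.000e-02 8.800e+01] F [ 0.2 -0.2 -0.7] gap 67.7
```

View pics/g.png

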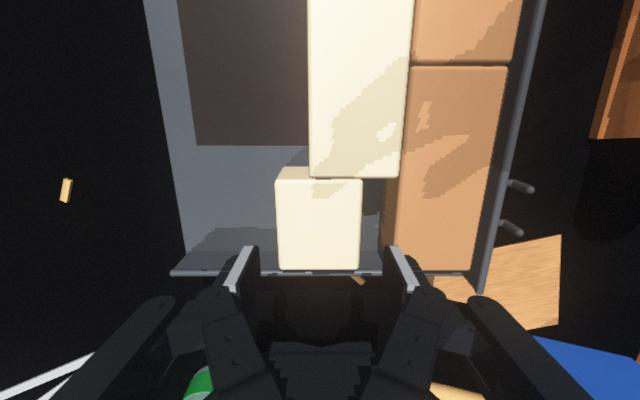

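Emit:
move_arm([
  [[-0.001, -0.02, 0, 0, 0, 0], [-0.001, -0.045, 0, 0, 0, 0], [-0.001, -0.055, 0, 0, 0, 0], [-0.001, -0.055, 0, 0, 0, 0], [-0.001, -0.055, 0, 0, 0, 0], [-0.001, -0.055, 0.025, 0, 0, 0], [-0.001, -0.055, 0.05, 0, 0, 0], [-0.001, -0.055, 0.063, 0, 0, 0], [-0.001, -0.055, 0.069, 0, 0, 0], [-0.001, -0.055, 0.069, 0, 0, 0], [-0.001, -0.055, 0.069, 0, 0, 0]],
], grip=0)

```text
time: 35.8
tool_pos: [537.0, -123.9, 38.7]
tcp_rot: [179.9, 0.0, 88.0]
ft_force: [0.7, 0.4, -0.4]
finger_gap: 0.2
```

Emit:
move_arm([
  [[0, 0.003, 0, 0, 0, 0], [0, 0.006, 0, 0, 0, 0], [0, 0.008, 0, 0, 0, 0], [0, 0.01, 0, 0, 0, 0], [0, 0.012, 0, 0, 0, 0], [0, 0.014, 0, 0, 0, 0], [0, 0.016, 0, 0, 0, 0], [0, 0.018, 0, 0, 0, 0], [0, 0.02, 0, 0, 0, 0], [0, 0.022, 0, 0, 0, 0], [0, 0.024, 0, 0, 0, 0], [0, 0.026, 0, 0, 0, 0], [0, 0.028, 0, 0, 0, 0], [0, 0.03, 0, 0, 0, 0], [0, 0.031, 0, 0, 0, 0]],
])

```text
time: 37.3
tool_pos: [567.3, -124.8, 37.8]
tcp_rot: [180.0, -0.0, 88.0]
ft_force: [-0.2, 0.4, 1.0]
finger_gap: 0.1
```

```bash
python3 - <<'E'
from h import *
done([-0.001, -.055, .069, 0, 0, 0]);done([0,.031,0,0,0,0]);st(); 
d=snap("wrist","g")
E
```

```text
cmd hearth [ -55.  -101.1] 37.8 87.99799999999999
cmd hearth [ -24.  -101.1] 37.8 87.99799999999999
t 37.3 tcp [ -23.8 -101.6] 37.8 yaw [180.  -0.  88.] F [-0.2  0.4  1. ] gap 0.1
```

View pics/g.png

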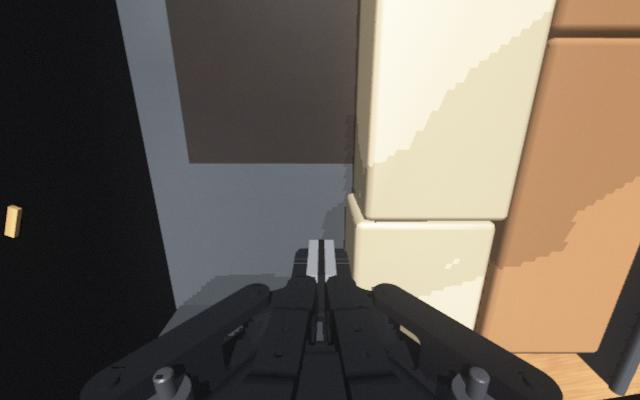

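Emit:
move_arm([
  [[0, 0.001, 0, 0, 0, 0], [0, 0.002, 0, 0, 0, 0], [0, 0.003, 0, 0, 0, 0], [0, 0.0035, 0, 0, 0, 0]],
])

```text
time: 37.75
tool_pos: [570.7, -124.9, 37.8]
tcp_rot: [180.0, 0.0, 88.0]
ft_force: [-0.8, -0.3, -0.2]
finger_gap: -0.1
```

Emit:
move_arm([
  [[0, 0.0005, 0, 0, 0, 0], [0, 0.001, 0, 0, 0, 0], [0, 0.0015, 0, 0, 0, 0]],
])

```text
time: 38.05
tool_pos: [571.2, -124.9, 37.7]
tcp_rot: [-179.9, -0.0, 88.0]
ft_force: [-9.3, 0.5, 6.3]
finger_gap: -0.3
```

Emit:
move_arm([
  [[0, 0.0005, 0, 0, 0, 0], [0, 0.001, 0, 0, 0, 0], [0, 0.001, 0, 0, 0, 0]],
])

```text
time: 38.35
tool_pos: [571.2, -124.9, 37.7]
tcp_rot: [-179.8, -0.0, 88.0]
ft_force: [-13.0, 0.9, 9.6]
finger_gap: 0.3
```

Emit:
move_arm([
  [[0, 0.0005, 0, 0, 0, 0], [0, 0.0005, 0, 0, 0, 0], [0, 0.0005, 0, 0, 0, 0]],
])

```text
time: 38.65
tool_pos: [571.3, -124.9, 37.7]
tcp_rot: [-179.7, -0.0, 88.0]
ft_force: [-15.3, 0.4, 12.0]
finger_gap: 0.2
```

Emit:
move_arm([
  [[0, -0.008, 0, 0, 0, 0], [0, -0.012, -0.02, 0, 0, 0], [0, -0.012, -0.06, 0, 0, 0], [0.04, 0, -0.11, 0, 0, 0], [0.07, 0.02, -0.16, 0, 0, 0], [0.07, 0.04, -0.2, 0, 0, 0], [0.07, 0.05, -0.2, 0, 0, 0], [0.07, 0.05, -0.2, 0, 0, 0], [0.07, 0.05, -0.2, 0, 0, 0]],
])

```text
time: 39.55
tool_pos: [625.9, -56.7, 237.3]
tcp_rot: [-180.0, 0.0, 88.0]
ft_force: [-0.3, -0.1, -0.6]
finger_gap: -0.2
```

```bash
python3 - <<'E'
from h import *
done([0,.0065,0,0,0,0]);done([0.07, .05, -.2, 0, 0, 0]);st(); 
d=snap("wrist","g"); crop("g",230,60,430,260,3,"g4")
E
```

```text
cmd hearth [ -17.5 -101.1] 37.8 87.99799999999999
cmd hearth [ 32.5 -31.1] 237.8 87.99799999999999
t 39.55 tcp [ 32.5 -31.5] 237.3 yaw [-180.      0.     88.02] F [-0.3 -0.1 -0.6] gap -0.2
```

View pics/g.png

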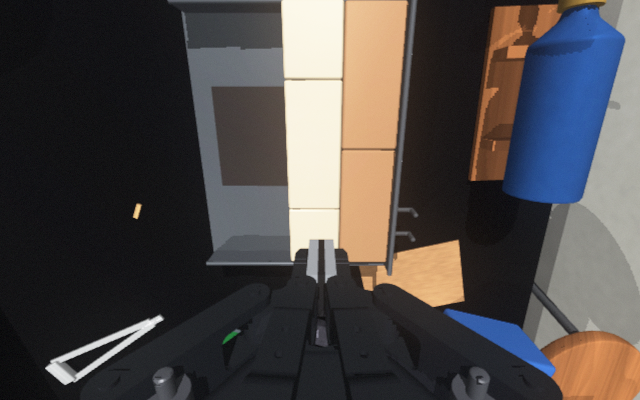

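View pics/g4.png

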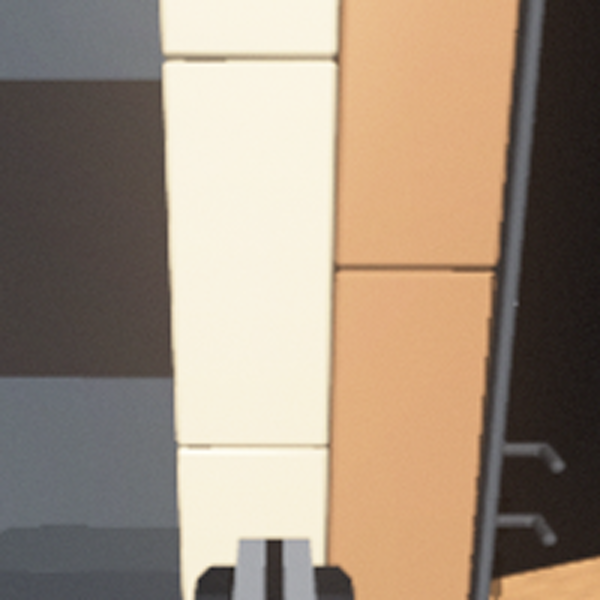

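Emit:
move_arm([
  [[0.04, 0, 0, 0, 0, 0], [0.09, 0, 0, 0, 0, 0], [0.09, 0, 0, 0, 0, 0], [0.09, 0, 0, 0, 0, 0], [0.09, 0, 0, 0, 0, 0]],
])

```text
time: 40.1
tool_pos: [628.2, 32.2, 236.3]
tcp_rot: [-179.9, 0.0, 88.0]
ft_force: [-0.2, 0.2, 0.8]
finger_gap: -0.0
```

```bash
python3 - <<'E'
from h import *
done([0.09,0,0,0,0,0]);st(); 
d=snap("wrist","k"); crop("k",240,50,440,250,3,"k1")
for n,u,v in []: pass
e=snap("scene","k2"); crop("k2",230,160,430,310,4,"k3"); e=snap("side","k4"); crop("k4",270,130,430,250,5,"k5")
E
```

```text
cmd hearth [32.5 58.9] 237.8 87.99799999999999
t 40.1 tcp [31.6 57.5] 236.3 yaw [-1.7987e+02  3.0000e-02  8.7970e+01] F [-0.2  0.2  0.8] gap -0.0
```

View pics/k1.png

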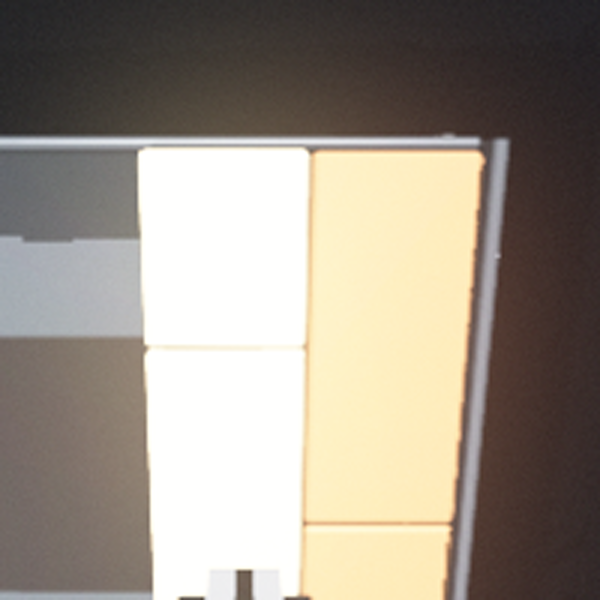

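View pics/k3.png

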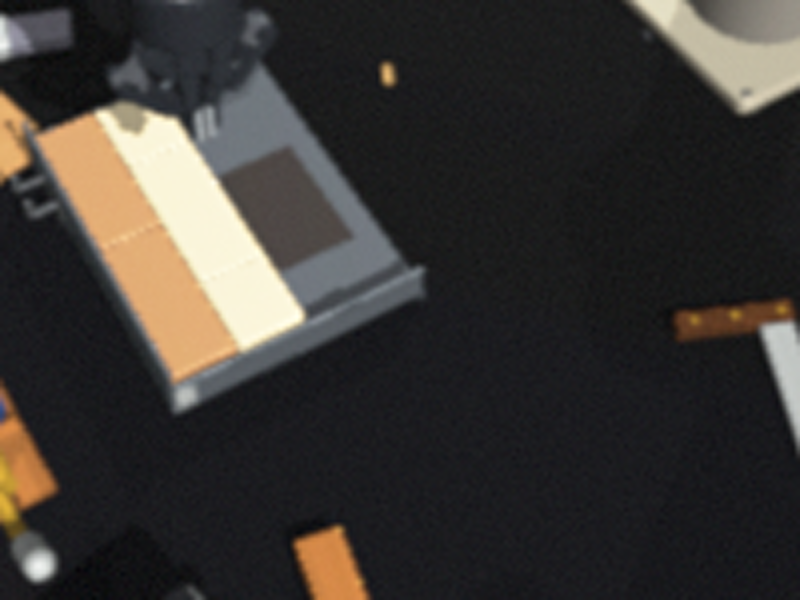

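View pics/k5.png

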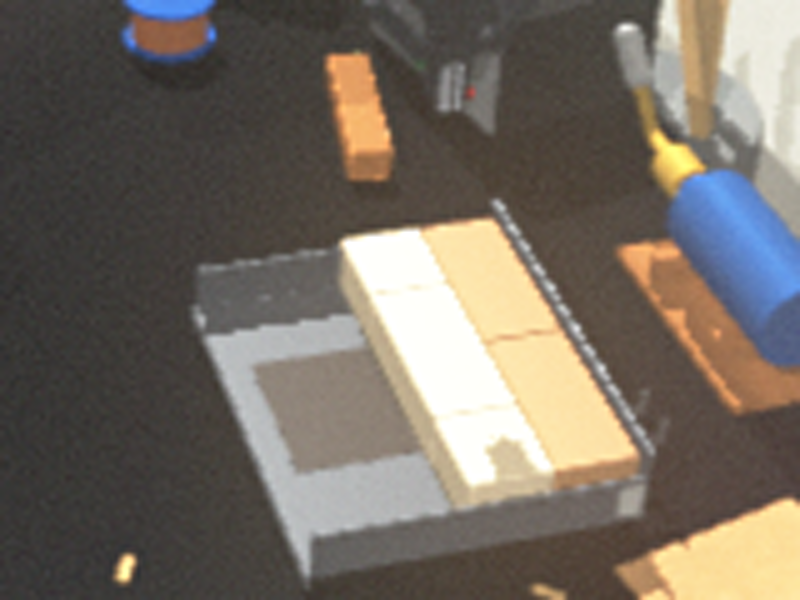

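```bash
python3 -c "
from bench import hand_in
print(hand_in())"
```

```text
the job is handed in; nothing more can be done
None
```

The second course is laid and the job was handed in at about 40 s of the 72 s allowed.

| Brick | How it was set | Last press, back joint | Last press, sideways |
|---|---|---|---|
| Start half | Pushed home to the back course, then into the left-hand corner | about 14 N | about 13 N, against the lip |
| Full brick | Gripped, squared and slid up, then pushed home | about 16 N | about 15 N, against the start half |
| End half | Set down beside the full brick, pressed to it, then slid back | about 15 N | about 15 N, against the full brick |

The end half was pressed against the full brick before it was slid back. I did not press that joint again afterwards, because the gap at the lip is narrower than a finger. The few millimetres of slack are at the right-hand lip.

- **Positions:** Where each push met resistance agreed with the expected home positions to about 1 mm.
- **Pictures:** The last views from all three cameras show every joint closed. The new joints fall half a brick off the back course, and the back course and the things on the bench look unmoved.
- **Force readings:** No reading showed anything near 45 N, but I only read the force at the end of each move, so a brief peak between readings would not show.
- **Disagreements:** The two fixed cameras differed by up to about 12 mm across the hearth. I went by the wrist camera and the force contacts instead.

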